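# Put away the studied sherds and set up the next find

## Robot

A 7-joint arm with a two-finger parallel gripper is mounted at the origin on the work surface. World frame = base frame: x ahead of the robot, y to its left, z up, the work surface at z = 0. Lengths are in mm, angles in rad, forces in N, time in s.
With the tool pointing down it reaches from about 425 to 875 mm from the base axis. Payload 8.4 kg.
Tool frame: the origin (TCP) lies at the very end of the fingers, on their centre line; the grasp point (between the pads) lies 19 mm behind it (ctrl.tcp_to_grasp is the distance from the TCP to the grasp point, in mm); z points along the fingers, y is the line along which they close (so a half turn about z gives the same grasp; the last joint's range is limited). The gripper opens to 87 mm and grips with 3 to 60 N. Pads are 19 mm wide; open, the fingers measure 117 mm over their backs; the gripper's body (75 mm by 190 mm) begins 51 mm behind the grasp point.
Start: joints at [1.192, 0.333, 0.04, 1.465, -0.013, 1.343, -0.059], TCP at [179.484, -624.699, 222.546] pointing down, gripper open.
Joint ranges: [-2.58, 2.58], [-0.38, 2.09], [-1.3, 1.39], [0.25, 2.4], [-1.5, 4.64], [0.08, 2.09], [-2.65, 2.65]. Speed limits (rad/s): [2.22, 2.22, 2.79, 2.79, 3.14, 3.14, 3.14].

## Interface

Orientations are given as a unit quaternion [x, y, z, w].
In Python, from bench import ctrl gives the robot as it stands. The module is installed in compiled form; this text tells all that it offers.
- The arm moves only by the tool servo_tool, never from a script. Its argument "steps" is a list of rows, each a list of 7 numbers: the shift along the tool's x, y, z in units of 0.4 m (1.0 is 0.4 m), then the turn, a rotation vector about the tool's x, y, z in units of 60 degrees (1.0 is 60 degrees), then the opening, from 0 (shut) to 1 (fully open). In form: [[dx, dy, dz, rx, ry, rz, hand], ...]. A call has exactly 5 rows; each row is the pose to reach, as a shift and turn from the pose commanded when the call began, along the tool's axes at that moment; what a row does not reach only later rows make up. A row lasts 1/10 s, in which the tool goes at most 50 mm and 8.59 degrees, less where a joint would pass 70% of its speed; a pose out of reach is approached as far as the arm can. A call with a number of a shift or a turn outside -1 to 1 is refused whole. A call with a gripper value outside its range is refused whole. The fingers move at their own pace and stop on an object; "squeeze" is the grip in N (left out, the last holds). Time passes only in rows, so rows that repeat a pose let the fingers close, or fill a call up. It gives the time, the measured TCP pose, the force, the opening and the grip force at its end, in the units of the state.
- ctrl.get_state(): the state, without advancing time (a new reading comes with each control period).
- ctrl.read_camera(name): name is "side" or "top" or "wrist"; returns (picture, depth): 384x512x3 uint8, red, green, blue; 384x512 float32, mm along the optical axis (not along the pixel's ray), 0 where there is no reading.
- ctrl.get_calibration(name): a dict with "fovy" (degrees; the focal length in pixels is half the picture's height over the tangent of half this angle, whatever the lens; pixels are square), "cx", "cy" (the principal point, pixels), "T" (4x4, takes a point from camera to world coordinates). Camera axes: x right, y up, looking along -z (the intrinsics and any distortion apply to the point x, -y, -z); pixel columns grow to the right and rows downward; lengths in mm; the calibration is good to about 2 mm. A picture is of the moment at which its call begins: read the wrist's pose just before it. get_calibration takes no time and is no camera call; for the wrist camera it gives the pose at the moment of the call.
- ctrl.finish_job(): hands the job in; it is judged then, once.
The state is a dict: "time_s": time; "joint_pos": joint angles; "joint_vel": joint speeds; "tau": joint torques, N m; "position": TCP position; "tcp_rot": TCP orientation; "wrist_force": force on the tool from outside, world axes, zero at the start; "ft_torque": the same for the moment, N m; "gripper_width": finger opening in mm; "gripper_force": force on a finger pad.
Only numpy, scipy, OpenCV 4.12 (cv2) and the standard library are available. Lean on these libraries where they do the work, as an engineer would, in place of code of your own. Each camera call takes 0.05 s, during which the arm holds its last target. There are 200 camera calls.

## Task

Swing the bench lamp's head clear of the green examination mat and pull open the top drawer of the grey finds cabinet, then lay every terracotta sherd from the mat in that drawer without dropping it, and push the drawer fully shut. After that, bring the grey jug handle from the foam pad and lay it flat in the middle of the mat, without dropping it, and finally swing the lamp back so that its head is right over the jug handle. Leave the jar, the flask and the brush where they are.

Things in the scene. Friction and masses are not known exactly. Their poses are not given: they have to be found in the camera images.
- cabinet: grey steel cabinet, 270 deep (x) x 310 wide (y) x 150 mm high, fixed, with two drawers one above the other, each with a bar handle. Origin: on the table at the middle of its front face. Its front faces its own -x; the drawers slide out along -x.
- top_drawer (a joint): the top drawer: m pulled out; 0 fully shut, 0.205 fully out. It starts shut or slightly ajar; slides with about 1 N of friction and stays where it is left.
- top_drawer_handle (a point): middle of the top drawer's handle: a level bar of 11 mm diameter, 120 mm long along the cabinet's y, its axis 35 mm in front of the drawer's face and 38 mm below the cabinet's top; moves with the drawer. x, y, z axes as the cabinet's.
- drawer_floor (a point): point on the top drawer's inner floor (85 mm above the table), mid-width, at the foot of the inside of its front wall; moves with the drawer; axes as the cabinet's, so x runs into the drawer. The inside measures 225 (x) x 268 (y) mm, walls 43 mm high and 6 mm thick. Fully out, x from 0 to 199 mm is open from above; the rest is still under the cabinet's top.
- mat: green examination mat, 250 x 250 x 3 mm, fixed flat on the table. Origin: centre of its underside; x and y along its sides, z up.
- pad: grey foam pad, 190 (x) x 130 (y) x 4 mm, fixed flat on the table. Origin: centre of its underside.
- lamp_arm (a joint): swing of the lamp's arm about its upright post, rad; grows clockwise seen from above (the head then moves towards the cabinet, +y). Range -0.6 to 1.4; starts with the head over the mat. Stiff (about 0.25 N m), it stays where it is left.
- lamp_knob (a point): middle of the upright orange grip knob on the lamp's head: 24 mm diameter, 250 to 282 mm above the table (this point at 270). Under it the round black head, 110 mm diameter, 190 to 250 mm above the table, centred on the knob. Moves on a level circle of 250 mm radius about lamp_pivot; the arm to the post is 28 mm wide, 225 to 251 mm above the table.
- lamp_pivot (a point): point on the axis of the lamp's fixed post, 270 mm above the table. The post stands beyond the mat on a base of 120 mm diameter.
- sherd1: piece of broken pot wall, arched along its length (x), hollow side down at the start; 84 mm long, 56 mm wide, red-brown with a dark red band. 10 mm thick, 17 mm high overall, 85 g. Origin: centre of the plane it rests on; x along the length, y across. Its middle third has upright long edges 7 to 17 mm above the origin, to grip across the width. Starts on the mat; may be absent (None).
- sherd2: piece of broken pot wall, arched along its length (x), hollow side down at the start; 78 mm long, 54 mm wide, pale orange-brown. 10 mm thick, 17 mm high overall, 85 g. Origin: centre of the plane it rests on; x along the length, y across. Its middle third has upright long edges 7 to 17 mm above the origin, to grip across the width. Starts on the mat; may be absent (None).
- sherd3: piece of broken pot wall, arched along its length (x), hollow side down at the start; 82 mm long, 52 mm wide, dark brown-red with a cream band. 10 mm thick, 17 mm high overall, 85 g. Origin: centre of the plane it rests on; x along the length, y across. Its middle third has upright long edges 7 to 17 mm above the origin, to grip across the width. Starts on the mat; may be absent (None).
- sherd4: piece of broken pot wall, arched along its length (x), hollow side down at the start; 76 mm long, 56 mm wide, orange-brown. 10 mm thick, 17 mm high overall, 85 g. Origin: centre of the plane it rests on; x along the length, y across. Its middle third has upright long edges 7 to 17 mm above the origin, to grip across the width. Starts on the mat; may be absent (None).
- handle: the next find: a broken jug handle of grey clay, a flat C of round bar of 26 mm diameter, with a broken bit of pot wall at each end, 150 mm long over all (x) and 70 mm across (y, +13 to -55 mm), lying flat, 200 g. Origin: on the underside, below the middle of the straight 44 mm middle piece of the bar (along x), where it is gripped across y. Starts on the foam pad.
- jar: bystander: glass jar with blue lid, 64 mm diameter, 85 mm high, upright. Origin: centre of its underside.
- flask: bystander: white plastic flask, 60 mm diameter, 130 mm high, upright. Origin: centre of its underside.
- brush: bystander: a hand brush lying on the table. Origin: underside, about its middle; handle to its -x.
Mind the look-alikes: they are no part of the job. What is shaped like the sherd3 but blue is not meant. Several things have the shape of the handle; the one meant has the colours described above.

How it is judged:
By the outcome, as a careful person would: the job done as asked, in the order asked, and still so for the second after the job is handed in, with the robot touching nothing.
Of sherd1, sherd2, sherd3, sherd4 only 2 to 4 are there at a start; the rules pass over those that are not, and their reading is None.
At some moment in a run one of sherd1, sherd2, sherd3, sherd4, handle may be knocked a few centimetres aside while the robot is not near it.
It also fails if it takes over 210 s, if anything falls off the work surface, if the arm or the gripper's body presses on something with over 40 N, if the wrist force passes 120 N, or if a joint passes its speed limit or range.

## Working session

There is one attempt and no reset: what is moved stays moved. The work goes in short steps, Python scripts to look and compute and a tool call to move; the robot and the scene stay as the last step left them, time stands still between calls to the robot, and variables do not carry over. Pictures are saved under pics/ and viewed, at most 16 in all, crops included, and the job is handed in when it is done.

Besides the shell and the picture viewer there is one more tool, called after ">>>" by a JSON object that holds its "name" and its "arguments", one argument or row to a line. servo_tool: Moves the arm, as the interface text tells. Shifts and turns lie within -1 to 1; 1 stands for 0.4 m of shift or 60 degrees of turn. Its arguments: {"type":"object","properties":{"steps":{"type":"array"},"squeeze":{"type":"number"}},"required":["steps"]}

```bash
mkdir -p pics
cat > h.py <<'E'
import numpy as np, cv2
from bench import ctrl
from scipy.spatial.transform import Rotation as R
def snap(name,fn):
    c=ctrl.get_calibration(name); p,d=ctrl.read_camera(name)
    cv2.imwrite(f'pics/{fn}.png',p[:,:,::-1]); np.savez(f'pics/{fn}.npz',p=p,d=d,T=c['T'],cx=c['cx'],cy=c['cy'],fovy=c['fovy'],keys=str(c))
    return c,p,d
def world(fn):
    z=np.load(f'pics/{fn}.npz'); d=z['d']; f=192/np.tan(np.radians(z['fovy'])/2)
    v,u=np.mgrid[0:384,0:512]
    P=np.stack([(u-z['cx'])/f*d,-(v-z['cy'])/f*d,-d,np.ones_like(d)],-1)@z['T'].T
    P=P[...,:3]; P[d==0]=np.nan
    return z['p'],P
E
python3 - <<'E'
from h import *
for n in ['side','top','wrist']:
    c,p,d=snap(n,n+'0'); print(n,c)
s=ctrl.get_state();print(s)
a=cv2.imread('pics/top0.png');cv2.imwrite('pics/top0b.png',cv2.resize(a,(800,600),interpolation=cv2.INTER_CUBIC))
E
```

```text
side {'fovy': 42.24521860751776, 'cx': 251.75330298800245, 'cy': 195.45572114466668, 'T': array([[ 8.51370884e-01,  4.07760352e-01, -3.29998656e-01,
        -4.48740172e+01],
       [-5.24320554e-01,  6.42317843e-01, -5.59031077e-01,
        -1.00072290e+03],
       [-1.59866835e-02,  6.48967860e-01,  7.60647844e-01,
         1.49461437e+03],
       [ 0.00000000e+00,  0.00000000e+00,  0.00000000e+00,
         1.00000000e+00]])}
top {'fovy': 45.06374361173029, 'cx': 257.4823584436753, 'cy': 189.12747906198396, 'T': array([[ 8.28107813e-03,  9.77861816e-01, -2.09087762e-01,
         1.45732051e+02],
       [-9.99957367e-01,  8.95214360e-03,  2.26332861e-03,
        -1.83601555e+01],
       [ 4.08500630e-03,  2.09060105e-01,  9.77894261e-01,
         1.88604060e+03],
       [ 0.00000000e+00,  0.00000000e+00,  0.00000000e+00,
         1.00000000e+00]])}
wrist {'fovy': 62.303668571593875, 'cx': 256.7327610061908, 'cy': 188.36297512991047, 'T': array([[ 2.75466408e-01,  9.29171318e-01,  2.46493246e-01,
         2.45990004e+02],
       [-9.61310510e-01,  2.66417094e-01,  7.00288182e-02,
   
[... 257 characters left out ...]
  0.03985555,  1.46606654, -0.01342965,
        1.34328595, -0.05848388]), 'joint_vel': array([ 8.85807132e-04, -2.01529389e-03,  3.54569341e-04, -2.80261599e-03,
        1.40599075e-03, -3.55280503e-06, -1.93933345e-03]), 'tau': array([ 4.16220471e-03, -6.56837869e+01,  1.33792084e+00, -4.04106081e+01,
       -5.95378247e-02,  4.17780178e-02, -3.37202403e-05]), 'position': array([ 179.38382843, -624.37883521,  221.84290814]), 'tcp_rot': array([ 9.90231402e-01,  1.39432293e-01, -1.13246953e-04, -6.27765379e-04]), 'wrist_force': array([ 0.30360863, -0.10327524,  0.08886474]), 'ft_torque': array([ 0.00708718, -0.00116647,  0.042562  ]), 'gripper_force': 0.0, 'gripper_width': 86.91345198946215}
```

View pics/top0b.png

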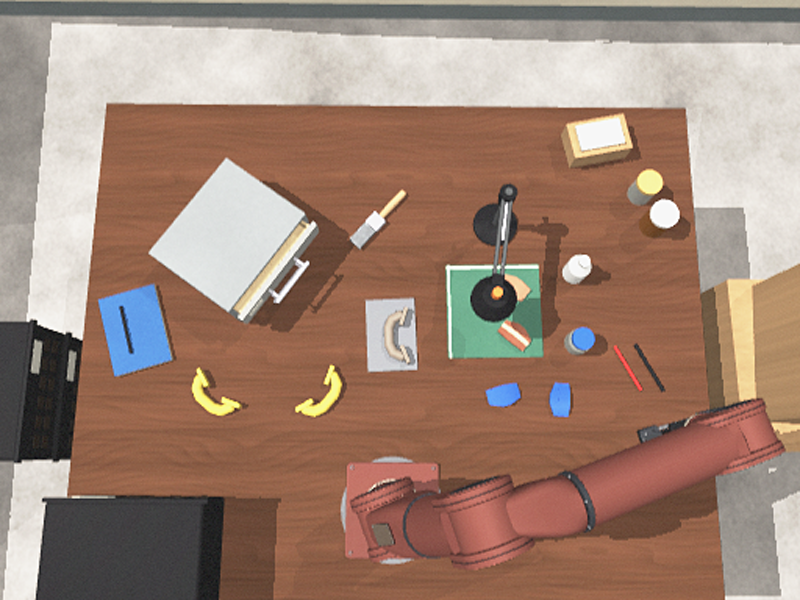

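View pics/side0.png

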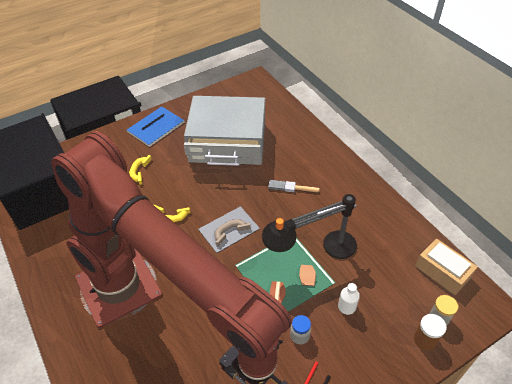

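Top: knob at (497,292), lamp post (508,190), mat centre about (495,311), sherds at (518,287) and (515,335), cabinet left with drawer ajar and its bar at (290,282), handle on the pad at (398,335) (800x600 picture). Side: same, the sherd at (308,275) and a cream-banded one at (277,288).

Run:
```python
from h import *
p,P=world('top0'); hsv=cv2.cvtColor(p,cv2.COLOR_RGB2HSV)
def reg(m,name,rect=True):
    q=P[m]; q=q[~np.isnan(q[:,0])]; print(name,len(q),q.mean(0).round(1),np.median(q,0).round(1))
    if rect and len(q)>5: r=cv2.minAreaRect(q[:,:2].astype(np.float32)); print('   rect',np.round(r[0],1),np.round(r[1],1),round(r[2],1))
Z=P[...,2];X=P[...,0];Y=P[...,1]
H,S,V=[hsv[...,i].astype(int) for i in range(3)]
matreg=(X>380)&(X<760)&(Y<-60)&(Y>-360)
reg(matreg&(H<20)&(S>190)&(Z>230),'knob')
reg((H>65)&(H<90)&(S>80)&(abs(Z)<15)&matreg,'matgreen')
reg((Z>140)&(Z<160)&(Y>100)&(S<60),'cabtop')
# post: high points
m=(Z>200)&(Y<-60)&(X>400); reg(m,'lamp');
q=P[m]; i=np.argmax(q[:,2]); print('hi',q[q[:,2]>np.nanmax(q[:,2])-15].mean(0), np.nanmax(q[:,2]))
m=(abs(X-600)<400)&(Y>-60)&(Y<100)&(S<50)&(Z>2)&(Z<8)&(V>110); reg(m,'pad')
# base
reg((V<60)&(Z>3)&(Z<60)&(X>680)&(X<860)&(Y<-60)&(Y>-330),'base')
# handle bar
m=(Z>95)&(Z<130)&(Y>50)&(S<60); 
reg(m,'bar?')
for nm,c in dict(cab1=(227,158),cab2=(150,252),cab3=(245,320),cab4=(317,222),barA=(275,300),barB=(305,263),pivot=(508,192),h=(398,335),s=(518,287),s2=(515,335),jar=(580,340),flask=(577,268)).items():
    u,v=int(c[0]*.64),int(c[1]*.64); print(nm,np.nanmedian(P[v-1:v+2,u-1:u+2].reshape(-1,3),0).round(0))
a=p[150:250,225:365];cv2.imwrite('pics/c1.png',cv2.resize(a[:,:,::-1],(780,557),interpolation=cv2.INTER_CUBIC))
```

```text
knob 0 [nan nan nan] [nan nan nan]
matgreen 1631 [ 490.3 -233.3    2.7] [ 478.4 -214.9    2.8]
   rect [ 506.7 -250.4] [239.3 219.1] 0.0
cabtop 5051 [655.8 416.3 149.2] [666.1 417.8 149.2]
   rect [355.7 481.5] [ 371.  1022.3] 76.6
lamp 1131 [ 562.5 -244.1  241.6] [ 522.4 -249.   245.1]
   rect [ 602.1 -265.6] [107.3 321.6] 74.6
hi [ 498.78985732 -237.35411065  281.19285931] 290.66280766644036
pad 513 [450.1  13.6   4.7] [443.7  24.4   4.7]
   rect [566.7  18.8] [437.7 133.6] 5.0
base 193 [ 755.2 -270.2   17.3] [ 759.2 -260.8   17.2]
   rect [ 744.7 -269.9] [115.3 109.7] 63.9
bar? 541 [377.2 330.1 115.2] [525.3 315.3 115.9]
   rect [306.  478.3] [358.8 938.1] 75.8
cab1 [938. 466.  -2.]
cab2 [623. 605. 150.]
cab3 [460. 369. 126.]
cab4 [752. 214.   2.]
barA [523. 307.  52.]
barB [606. 229. 113.]
pivot [ 747. -269.  265.]
h [444.  -9.   2.]
s [ 572. -327.   19.]
s2 [ 444. -315.   19.]
jar [ 424. -469.   85.]
flask [ 606. -466.  100.]<stdin>:4: RuntimeWarning: Mean of empty slice.
  ret = um.true_divide(
  return _methods._mean(a, axis=axis, dtype=dtype,
```

View pics/c1.png

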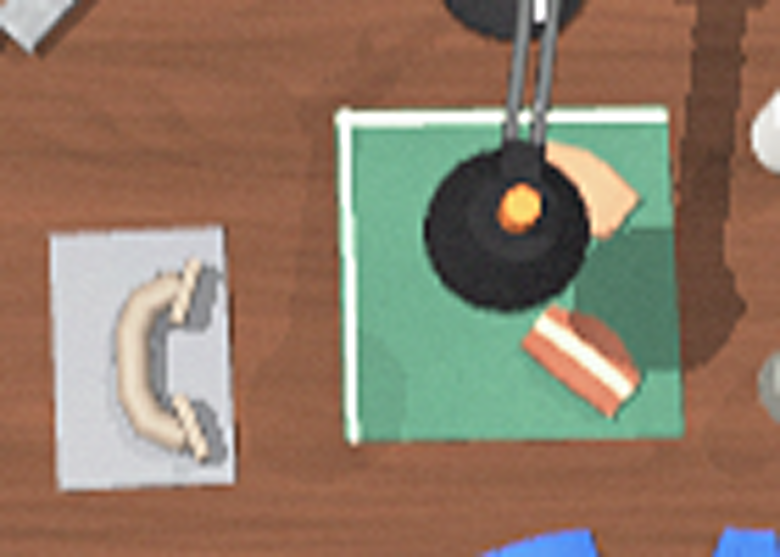

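Crop shows lamp knob at (520,207), a pale orange sherd partly under the head at (600,190), a cream-banded one at (585,360), the handle at (140,370) on the pad. Refining geometry.

```bash
cat >> h.py <<'E'
def onplane(fn,u,v,zz):
    z=np.load(f'pics/{fn}.npz'); f=192/np.tan(np.radians(z['fovy'])/2); T=z['T']
    r=T[:3,:3]@np.array([(u-z['cx'])/f,-(v-z['cy'])/f,-1]); o=T[:3,3]
    return (o+r*(zz-o[2])/r[2])
def plan(wps):
    """wps: (x,y,z,yaw_deg of tool x,hand); prints shift rows from current pose (tool down assumed), all relative to now"""
    s=ctrl.get_state(); r=R.from_quat(s['tcp_rot']); p=s['position']
    for w in wps:
        t=R.from_euler('z',w[3],degrees=True)*R.from_rotvec([np.pi,0,0])
        rv=np.degrees((r.inv()*t).as_rotvec()); sh=r.inv().apply(np.array(w[:3])-p)
        print(np.round(sh/400,3),np.round(rv/60,3),w[4]); 
        r,p=t,np.array(w[:3])
E
python3 - <<'E'
from h import *
k=780/140
for nm,(a,b,z) in dict(matTL=(338,110,3),matTR=(668,106,3),matBR=(684,437,3),matBL=(350,442,3),knob=(521,203,282),padTL=(50,233,4),padTR=(222,227,4),padBR=(236,482,4),padBL=(60,490,4)).items():
    print(nm,onplane('top0',225+(a+.5)/k-.5,150+(b+.5)/k-.5,z).round(1))
for nm,(u,v,z) in dict(cab1=(227,158,150),cab2=(150,252,150),cab3=(242,312,150),cab4=(306,215,150),fr3=(245,321,128),fr4=(318,224,128),barA=(277,302,112),barB=(307,262,112),post=(508,190,270),brush=(380,222,10)).items():
    print(nm,onplane('top0',u*.64,v*.64,z).round(1))
p,P=world('top0')
Z=P[...,2];X=P[...,0];Y=P[...,1]
m=(X>350)&(Y>150)&(Y<640)&(Z>144)&(Z<156); r=cv2.minAreaRect(P[m][:,:2].astype(np.float32)); print('cab',r,cv2.boxPoints(r).round(0).tolist())
m=(X>400)&(X<620)&(Y>-350)&(Y<-100)&(Z>262); print('knob',m.sum(),P[m].mean(0), p[m].mean(0))
m=(X>400)&(X<620)&(Y>-350)&(Y<-100)&(Z>180); r=cv2.minEnclosingCircle(P[m][:,:2].astype(np.float32)); print('head',r)
a=p[95:215,85:215];cv2.imwrite('pics/c2.png',cv2.resize(a[:,:,::-1],(650,600),interpolation=cv2.INTER_CUBIC))
plan([(499,-238,340,16,.7)])
E
```

```text
matTL [ 634.4 -138.7    3. ]
matTR [ 639.9 -387.7    3. ]
matBR [ 389.  -391.7    3. ]
matBL [ 383.2 -146.4    3. ]
knob [ 501.9 -237.3  282. ]
padTL [537.5  76.5   4. ]
padTR [543.3 -51.7   4. ]
padBR [353.  -62.9   4. ]
padBL [346.   65.6   4. ]
cab1 [872.3 428.8 150. ]
cab2 [621.7 605.1 150. ]
cab3 [472.2 368.6 150. ]
cab4 [721.6 221.4 150. ]
fr3 [453.8 364.9 128. ]
fr4 [705.3 193.1 128. ]
barA [505.6 290.9 112. ]
barB [609.6 219.6 112. ]
post [ 748.2 -269.4  270. ]
brush [750.1  39.5  10. ]
cab ((662.0745239257812, 402.27642822265625), (297.08929443359375, 310.2350158691406), 54.71091079711914) [[450.0, 371.0], [703.0, 191.0], [875.0, 434.0], [621.0, 613.0]]
knob 41 [ 497.89112038 -236.80762971  279.39521078] [238.65853659 180.70731707  95.36585366]
head ((532.528564453125, -243.82725524902344), 88.18763732910156)
[ 1.035 -0.708 -0.295] [-0.001  0.     0.   ] 0.7
```

View pics/c2.png

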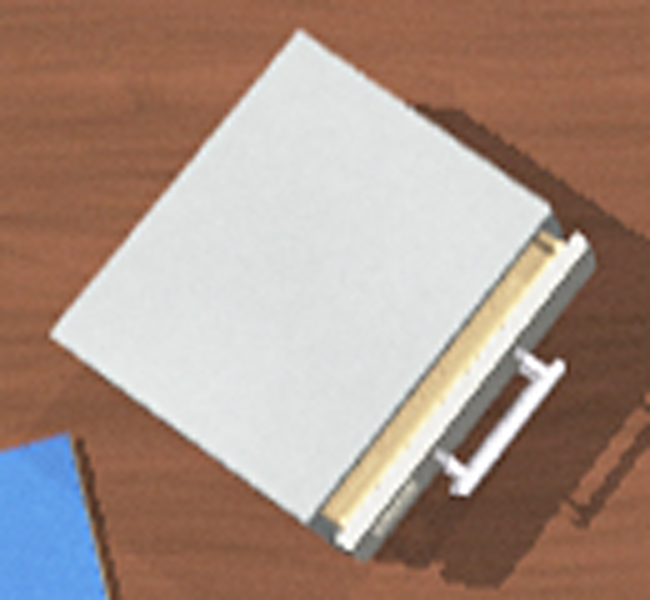

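Run:
```python
from h import *
plan([(280,-500,330,-8,.7),(390,-370,330,-30,.7),(499.5,-237,330,-30,.7)])
```

```text
[ 0.328 -0.23  -0.27 ] [-0.001  0.     0.4  ] 0.7
[ 0.227 -0.36  -0.   ] [-0.    -0.     0.367] 0.7
[ 0.071 -0.425 -0.   ] [0. 0. 0.] 0.7
```

>>> {"name": "servo_tool", "arguments": {
  "steps": [
    [0.328,-0.23,-0.27,0,0,0.4,0.7],
    [0.328,-0.23,-0.27,0,0,0.4,0.7],
    [0.328,-0.23,-0.27,0,0,0.4,0.7],
    [0.328,-0.23,-0.27,0,0,0.4,0.7],
    [0.328,-0.23,-0.27,0,0,0.4,0.7]
  ],
  "squeeze": 15
}}

```text
time_s: 0.65
position: [285.6, -496.9, 334.7]
tcp_rot: [0.998, -0.066, 0.003, 0.002]
wrist_force: [0.9, -0.9, -0.2]
gripper_width: 62.5
gripper_force: 0.0
```

>>> {"name": "servo_tool", "arguments": {
  "steps": [
    [0.227,-0.36,0,0,0,0.367,0.7],
    [0.227,-0.36,0,0,0,0.367,0.7],
    [0.227,-0.36,0,0,0,0.367,0.7],
    [0.227,-0.36,0,0,0,0.367,0.7],
    [0.227,-0.36,0,0,0,0.367,0.7]
  ]
}}

```text
time_s: 1.15
position: [393.1, -366.2, 330.1]
tcp_rot: [0.967, -0.255, 0.0, -0.001]
wrist_force: [-1.0, 0.3, -0.4]
gripper_width: 60.8
gripper_force: 0.0
```

>>> {"name": "servo_tool", "arguments": {
  "steps": [
    [0.071,-0.425,0,0,0,0,0.7],
    [0.071,-0.425,0,0,0,0,0.7],
    [0.071,-0.425,0,0,0,0,0.7],
    [0.071,-0.425,0,0,0,0,0.7],
    [0.071,-0.425,0,0,0,0,0.7]
  ]
}}

```text
time_s: 1.65
position: [501.3, -234.3, 329.8]
tcp_rot: [0.967, -0.256, -0.0, -0.001]
wrist_force: [0.0, -0.4, 0.8]
gripper_width: 60.7
gripper_force: 0.0
```

Run:
```python
from h import *
s=ctrl.get_state();print(s['time_s'],s['position'],s['tcp_rot'],s['joint_pos'])
c,p,d=snap('wrist','w1');P=world('w1')[1]
hsv=cv2.cvtColor(p,cv2.COLOR_RGB2HSV).astype(int)
m=(hsv[...,1]>170)&(hsv[...,0]<20)&(P[...,2]>240); print(m.sum()); 
if m.sum(): print(np.median(P[m],0),P[m].min(0),P[m].max(0))
plan([(499.5,-237,253,-30,.7)])
```

```text
1.65 [ 501.29465817 -234.2863978   329.77442541] [ 9.66663752e-01 -2.56048066e-01 -3.92348345e-04 -6.51752127e-04] [ 0.58931568  0.11595435 -0.25603714  1.51556343  0.02810774  1.51472653
 -1.75533645]
604
[ 506.00518647 -241.41392123  281.48422909] [ 477.62965116 -249.74245839  248.60061025] [ 510.99308318 -227.16892975  284.26903887]
[-0.     0.001  0.192] [0.    0.001 0.002] 0.7
```

View pics/w1.png

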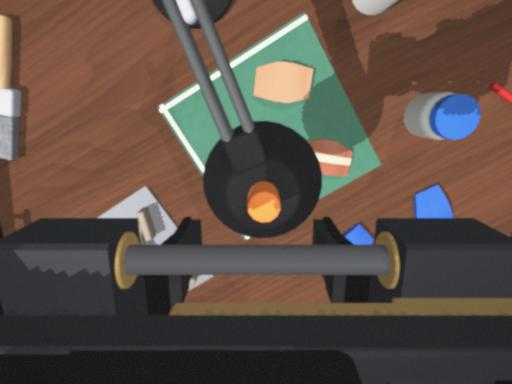

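Knob top at (264,205), head black disc about it; two sherds visible on the mat (283,82) and (333,158). Recheck the knob now the arm is settled.

Run:
```python
from h import *
s=ctrl.get_state();print(s['time_s'],s['position'])
c,p,d=snap('wrist','w1');P=world('w1')[1]
hsv=cv2.cvtColor(p,cv2.COLOR_RGB2HSV).astype(int)
m=(hsv[...,1]>170)&(hsv[...,0]<20)&(P[...,2]>276)
q=P[m];print(len(q),np.median(q,0),cv2.minEnclosingCircle(q[:,:2].astype(np.float32)))
```

```text
1.7 [ 499.86773651 -236.77222042  329.82336126]
399 [ 505.27579895 -239.43209257  282.36039776] ((499.216796875, -238.04922485351562), 11.836750030517578)
```

>>> {"name": "servo_tool", "arguments": {
  "steps": [
    [0,0.002,0.09,0,0,0,0.7],
    [0,0.002,0.192,0,0,0,0.7],
    [0,0.002,0.192,0,0,0,0.7],
    [0,0.002,0.192,0,0,0,0.7],
    [0,0.002,0.192,0,0,0,0.3]
  ]
}}

```text
time_s: 2.25
position: [498.9, -239.0, 254.9]
tcp_rot: [0.966, -0.26, 0.0, 0.0]
wrist_force: [0.5, 0.2, -0.1]
gripper_width: 58.1
gripper_force: 0.0
```

>>> {"name": "servo_tool", "arguments": {
  "steps": [
    [0,0,0,0,0,0,0],
    [0,0,0,0,0,0,0],
    [0,0,0,0,0,0,0],
    [0,0,0,0,0,0,0],
    [0,0,0,0,0,0,0]
  ]
}}

```text
time_s: 2.75
position: [499.2, -237.7, 253.9]
tcp_rot: [0.966, -0.259, -0.0, 0.0]
wrist_force: [-0.1, 0.6, 1.0]
gripper_width: 23.6
gripper_force: 15.0
```

Run:
```python
from h import *
s=ctrl.get_state();p=s['position'];print(p,s['gripper_width'],s['gripper_force'],s['wrist_force'])
c=np.array([748.2,-269.4]); r=p[:2]-c; print(np.hypot(*r)); a0=np.degrees(np.arctan2(r[1],-r[0])); print(a0)
rot=R.from_quat(s['tcp_rot'])
rr=np.hypot(*r)
prev=p[:2]
A=np.linspace(a0,77,16)
for k in range(3):
    b=np.radians(A[5*k]); base=c+rr*np.array([-np.cos(b),np.sin(b)])
    for i in range(1,6):
        b=np.radians(A[5*k+i]); q=c+rr*np.array([-np.cos(b),np.sin(b)]); print(k,(rot.inv().apply(np.r_[q-base,0])/400).round(3),q.round(0))
```

```text
[ 499.19862825 -237.68272201  253.86625657] 23.644645019701077 15.000019271392375 [-0.10495283  0.61693346  0.99361749]
251.01328422582256
7.259125829031575
0 [-0.018 -0.048 -0.   ] [ 503. -218.]
0 [-0.032 -0.097 -0.   ] [ 508. -198.]
0 [-0.041 -0.147 -0.   ] [ 514. -179.]
0 [-0.047 -0.197 -0.   ] [ 522. -160.]
0 [-0.049 -0.248 -0.   ] [ 532. -142.]
1 [ 0.003 -0.051 -0.   ] [ 543. -125.]
1 [ 0.009 -0.101 -0.   ] [ 555. -109.]
1 [ 0.02  -0.151 -0.   ] [569. -94.]
1 [ 0.035 -0.2   -0.   ] [584. -80.]
1 [ 0.053 -0.247 -0.   ] [600. -67.]
2 [ 0.022 -0.046 -0.   ] [617. -56.]
2 [ 0.048 -0.089 -0.   ] [634. -46.]
2 [ 0.078 -0.131 -0.   ] [653. -37.]
2 [ 0.111 -0.17  -0.   ] [672. -30.]
2 [ 0.146 -0.206 -0.   ] [692. -25.]
```

>>> {"name": "servo_tool", "arguments": {
  "steps": [
    [-0.018,-0.048,0,0,0,0,0],
    [-0.032,-0.097,0,0,0,0,0],
    [-0.041,-0.147,0,0,0,0,0],
    [-0.047,-0.197,0,0,0,0,0],
    [-0.049,-0.248,0,0,0,0,0]
  ]
}}

```text
time_s: 3.25
position: [531.0, -142.0, 253.5]
tcp_rot: [0.966, -0.259, -0.001, 0.001]
wrist_force: [-2.8, -1.1, 0.1]
gripper_width: 23.5
gripper_force: 15.0
```

>>> {"name": "servo_tool", "arguments": {
  "steps": [
    [0.003,-0.051,0,0,0,0,0],
    [0.009,-0.101,0,0,0,0,0],
    [0.02,-0.151,0,0,0,0,0],
    [0.035,-0.2,0,0,0,0,0],
    [0.053,-0.247,0,0,0,0,0]
  ]
}}

```text
time_s: 3.75
position: [599.3, -66.8, 253.3]
tcp_rot: [0.966, -0.259, -0.001, 0.001]
wrist_force: [-2.6, -1.9, -0.0]
gripper_width: 23.5
gripper_force: 15.0
```

>>> {"name": "servo_tool", "arguments": {
  "steps": [
    [0.022,-0.046,0,0,0,0,0],
    [0.048,-0.089,0,0,0,0,0],
    [0.078,-0.131,0,0,0,0,0],
    [0.1,-0.157,0,0,0,0,0],
    [0.1,-0.157,0,0,0,0,0]
  ]
}}

```text
time_s: 4.25
position: [666.7, -31.9, 253.2]
tcp_rot: [0.966, -0.258, -0.0, -0.0]
wrist_force: [1.1, -0.3, -0.7]
gripper_width: 23.6
gripper_force: 15.0
```

Run:
```python
from h import *
s=ctrl.get_state();p=s['position'];print(p,s['gripper_width'],s['gripper_force'],s['wrist_force'],s['joint_pos'])
r=p[:2]-[748.2,-269.4]; print(np.hypot(*r),np.degrees(np.arctan2(r[1],-r[0])))
```

```text
[666.67585763 -31.88209261 253.15321916] 23.592734727962103 15.001333323307335 [ 1.10974981 -0.29286335 -0.71478325] [ 0.26950987  0.3872714  -0.39568432  1.35228381  0.14692718  1.43086879
 -2.21351171]
251.1193782283647 71.0560537716692
```

Run:
```python
from h import *
plan([(666.7,-31.9,253.2,-30,.75),(666.7,-31.9,330,-30,.75),(640,30,330,10,.75),(610,90,330,50,.5),(580,160,330,92,.5),(545,200,300,134,.35),(543,233,260,144.7,.35)])
```

```text
[ 0.  0. -0.] [-0.     0.     0.001] 0.75
[ 0.     0.    -0.192] [0. 0. 0.] 0.75
[-0.135 -0.101 -0.   ] [-0.     0.    -0.667] 0.75
[-0.048 -0.161 -0.   ] [ 0.     0.    -0.667] 0.5
[ 0.086 -0.17  -0.   ] [ 0.   0.  -0.7] 0.5
[ 0.103 -0.084  0.075] [-0.   0.  -0.7] 0.35
[0.063 0.054 0.1  ] [ 0.     0.    -0.178] 0.35
```

>>> {"name": "servo_tool", "arguments": {
  "steps": [
    [0,0,0,0,0,0,0.75],
    [0,0,0,0,0,0,0.75],
    [0,0,0,0,0,0,0.75],
    [0,0,-0.096,0,0,0,0.75],
    [0,0,-0.192,0,0,0,0.75]
  ]
}}

```text
time_s: 4.75
position: [664.5, -33.1, 330.7]
tcp_rot: [0.966, -0.259, -0.001, 0.0]
wrist_force: [1.2, 0.4, 1.4]
gripper_width: 55.7
gripper_force: 0.0
```

>>> {"name": "servo_tool", "arguments": {
  "steps": [
    [-0.135,-0.101,0,0,0,-0.667,0.75],
    [-0.135,-0.101,0,0,0,-0.667,0.75],
    [-0.135,-0.101,0,0,0,-0.667,0.75],
    [-0.135,-0.101,0,0,0,-0.667,0.75],
    [-0.135,-0.101,0,0,0,-0.667,0.75]
  ]
}}

```text
time_s: 5.25
position: [638.6, 29.2, 330.9]
tcp_rot: [0.996, 0.09, 0.0, 0.0]
wrist_force: [0.1, -1.1, -0.2]
gripper_width: 65.3
gripper_force: 0.0
```

>>> {"name": "servo_tool", "arguments": {
  "steps": [
    [-0.048,-0.161,0,0,0,-0.667,0.5],
    [-0.048,-0.161,0,0,0,-0.667,0.5],
    [-0.048,-0.161,0,0,0,-0.667,0.5],
    [-0.048,-0.161,0,0,0,-0.667,0.5],
    [-0.048,-0.161,0,0,0,-0.667,0.5]
  ]
}}

```text
time_s: 5.75
position: [608.5, 89.3, 330.9]
tcp_rot: [0.905, 0.426, 0.0, 0.0]
wrist_force: [-0.2, 0.3, 0.4]
gripper_width: 44.4
gripper_force: 0.0
```

>>> {"name": "servo_tool", "arguments": {
  "steps": [
    [0.086,-0.17,0,0,0,-0.7,0.5],
    [0.086,-0.17,0,0,0,-0.7,0.5],
    [0.086,-0.17,0,0,0,-0.7,0.5],
    [0.086,-0.17,0,0,0,-0.7,0.5],
    [0.086,-0.17,0,0,0,-0.7,0.5]
  ]
}}

```text
time_s: 6.25
position: [578.5, 159.4, 330.8]
tcp_rot: [0.692, 0.722, -0.0, 0.0]
wrist_force: [0.9, -0.2, 0.5]
gripper_width: 43.0
gripper_force: 0.0
```

>>> {"name": "servo_tool", "arguments": {
  "steps": [
    [0.103,-0.084,0.075,0,0,-0.7,0.35],
    [0.103,-0.084,0.075,0,0,-0.7,0.35],
    [0.103,-0.084,0.075,0,0,-0.7,0.35],
    [0.103,-0.084,0.075,0,0,-0.7,0.35],
    [0.103,-0.084,0.075,0,0,-0.7,0.35]
  ]
}}

```text
time_s: 6.75
position: [543.5, 199.1, 300.7]
tcp_rot: [0.388, 0.922, -0.0, 0.0]
wrist_force: [0.1, -0.5, -0.9]
gripper_width: 30.5
gripper_force: 0.0
```

>>> {"name": "servo_tool", "arguments": {
  "steps": [
    [0.063,0.054,0.1,0,0,-0.178,0.35],
    [0.063,0.054,0.1,0,0,-0.178,0.35],
    [0.063,0.054,0.1,0,0,-0.178,0.35],
    [0.063,0.054,0.1,0,0,-0.178,0.35],
    [0.063,0.054,0.1,0,0,-0.178,0.35]
  ]
}}

```text
time_s: 7.25
position: [542.4, 231.9, 261.4]
tcp_rot: [0.304, 0.953, 0.0, 0.001]
wrist_force: [0.2, 0.6, 0.2]
gripper_width: 30.7
gripper_force: 0.0
```

Run:
```python
from h import *
s=ctrl.get_state();print(s['time_s'],s['position'],R.from_quat(s['tcp_rot']).as_euler('xyz',degrees=True),s['joint_pos'],s['gripper_width'])
snap('wrist','w2');snap('top','top1')
a=cv2.imread('pics/top1.png')[140:260,215:395];b=cv2.imread('pics/w2.png')
a=cv2.resize(a,(560,374),interpolation=cv2.INTER_CUBIC)
cv2.imwrite('pics/c3.png',a)
```

```text
7.25 [542.42251082 231.94888068 261.44793517] [1.79956103e+02 7.07651762e-02 1.44589603e+02] [ 0.28474256  0.32519423 -0.9538975   1.52233821  0.26727662  1.43056652
  0.27127798] 30.68055925913876
```

View pics/w2.png

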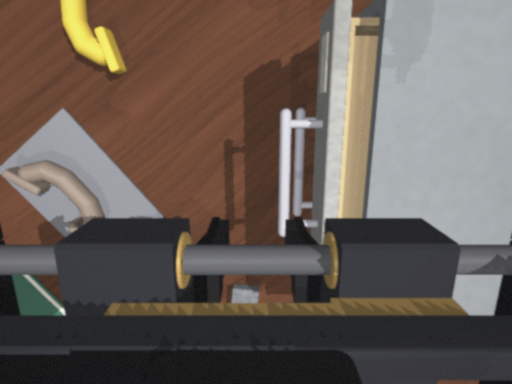

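View pics/c3.png

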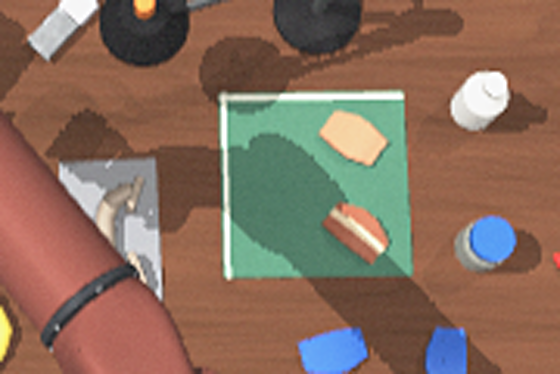

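Wrist: upper bar from (287,112) to (284,235), lower drawer's bar beside it at column 300. Top: only two sherds on the mat, pale at (353,138) and cream-banded at (357,233); lamp clear.

Run:
```python
from h import *
s=ctrl.get_state();print(s['position'])
a=onplane('w2',286.5,112,113);b=onplane('w2',284,235,113);print(a,b,np.hypot(*(a-b)[:2]),np.degrees(np.arctan2(*(a-b)[1::-1])))
p,P=world('w2'); m=(P[...,2]>104)&(P[...,2]<119);v,u=np.mgrid[0:384,0:512];m&=(u>270)&(u<300)&(v<240)&(v>105)
q=P[m];print(len(q),np.median(q,0)); l=cv2.fitLine(q[:,:2].astype(np.float32),2,0,.01,.01).ravel();print(l,np.degrees(np.arctan2(l[1],l[0])))
m=(P[...,2]>146)&(P[...,2]<154)&(u>340)&(v<215); q=P[m]; print('top',len(q),np.median(q,0))
c=(a+b)/2; print(c); plan([(*c[:2],200,144.7,.3),(*c[:2],94,144.7,.3)])
# sherds
k=560/180
for n,z in dict(A=[(318,136),(335,110),(388,140),(378,165)],B=[(322,225),(345,203),(390,240),(376,264)]).items():
    print(n,[onplane('top1',215+x/k,140+y/k,13)[:2].round(0).tolist() for x,y in z])
```

```text
[542.32533484 232.06006955 261.28381197]
[507.53766483 291.59147037 113.        ] [610.62484812 218.6891654  113.        ] 126.26049828031158 144.7324021441149
1314 [547.77095272 260.90985041 117.28112884]
[  0.8002575  -0.5996565 550.26904   259.67426  ] -36.8453
top 29434 [579.28227114 397.86114162 150.69233827]
[559.08125648 255.14031789 113.        ]
[-0.001  0.071  0.153] [ 0.001  0.001 -0.001] 0.3
[ 0.    -0.     0.265] [0. 0. 0.] 0.3
A [[571.0, -270.0], [607.0, -294.0], [567.0, -364.0], [533.0, -349.0]]
B [[451.0, -273.0], [481.0, -304.0], [432.0, -363.0], [400.0, -343.0]]
```

>>> {"name": "servo_tool", "arguments": {
  "steps": [
    [0,0.071,0.08,0,0,0,0.3],
    [0,0.071,0.153,0,0,0,0.3],
    [0,0.071,0.153,0,0,0,0.3],
    [0,0.071,0.153,0,0,0,0.3],
    [0,0.071,0.153,0,0,0,0.3]
  ]
}}

```text
time_s: 7.85
position: [558.9, 255.9, 201.4]
tcp_rot: [0.303, 0.953, 0.001, 0.001]
wrist_force: [-0.4, 0.8, 1.2]
gripper_width: 26.3
gripper_force: 0.0
```

>>> {"name": "servo_tool", "arguments": {
  "steps": [
    [0,0,0.08,0,0,0,0.3],
    [0,0,0.16,0,0,0,0.3],
    [0,0,0.22,0,0,0,0.3],
    [0,0,0.265,0,0,0,0.3],
    [0,0,0.265,0,0,0,0.3]
  ]
}}

```text
time_s: 8.35
position: [557.8, 255.0, 92.3]
tcp_rot: [0.303, 0.953, -0.001, -0.001]
wrist_force: [-0.3, -0.8, 0.7]
gripper_width: 25.7
gripper_force: 0.0
```

>>> {"name": "servo_tool", "arguments": {
  "steps": [
    [0,0,0,0,0,0,0],
    [0,0,0,0,0,0,0],
    [0,0,0,0,0,0,0],
    [0,0,0,0,0,0,0],
    [0,0,0,0,0,0,0]
  ],
  "squeeze": 20
}}

```text
time_s: 8.85
position: [559.1, 256.2, 94.8]
tcp_rot: [0.303, 0.953, 0.001, 0.001]
wrist_force: [-0.6, -0.6, 6.3]
gripper_width: 9.9
gripper_force: 20.0
```

>>> {"name": "servo_tool", "arguments": {
  "steps": [
    [0,-0.05,0,0,0,0,0],
    [0,-0.1,0,0,0,0,0],
    [0,-0.15,0,0,0,0,0],
    [0,-0.2,0,0,0,0,0],
    [0,-0.25,0,0,0,0,0]
  ]
}}

```text
time_s: 9.35
position: [501.2, 174.6, 94.7]
tcp_rot: [0.303, 0.953, 0.001, 0.001]
wrist_force: [1.1, 1.2, 8.4]
gripper_width: 10.3
gripper_force: 20.0
```

>>> {"name": "servo_tool", "arguments": {
  "steps": [
    [0,-0.05,0,0,0,0,0],
    [0,-0.1,0,0,0,0,0],
    [0,-0.14,0,0,0,0,0],
    [0,-0.175,0,0,0,0,0],
    [0,-0.19,0,0,0,0,0]
  ]
}}

```text
time_s: 9.85
position: [457.0, 112.2, 94.7]
tcp_rot: [0.303, 0.953, 0.0, 0.001]
wrist_force: [-1.5, 2.2, 7.0]
gripper_width: 10.4
gripper_force: 20.0
```

>>> {"name": "servo_tool", "arguments": {
  "steps": [
    [0,-0.005,0,0,0,0,0],
    [0,-0.01,0,0,0,0,0],
    [0,-0.01,0,0,0,0,0],
    [0,-0.015,0,0,0,0,0],
    [0,-0.015,0,0,0,0,0]
  ]
}}

```text
time_s: 10.35
position: [454.1, 108.0, 94.7]
tcp_rot: [0.303, 0.953, 0.001, 0.001]
wrist_force: [-2.3, 0.8, 9.0]
gripper_width: 10.0
gripper_force: 20.0
```

>>> {"name": "servo_tool", "arguments": {
  "steps": [
    [0,-0.005,0,0,0,0,0],
    [0,-0.01,0,0,0,0,0],
    [0,-0.01,0,0,0,0,0],
    [0,-0.01,0,0,0,0,0],
    [0,-0.01,0,0,0,0,0]
  ]
}}

```text
time_s: 10.85
position: [452.5, 105.9, 94.8]
tcp_rot: [0.302, 0.953, 0.002, 0.002]
wrist_force: [2.7, 4.6, 3.6]
gripper_width: 10.2
gripper_force: 20.0
```

Run:
```python
from h import *
s=ctrl.get_state();print(s['position'],s['wrist_force'],s['joint_pos'])
x,y=s['position'][:2]
plan([(x,y,94.7,144.7,.32),(x-4,y-4,260,144.7,.6),(480,20,280,110,.8),(490,-100,280,75,.9),(500,-230,280,40,.9)])
```

```text
[452.49338232 105.86196349  94.77530845] [2.74172998 4.62883575 3.55577151] [ 0.6039951   0.17032227 -0.98192915  2.01876492  0.16459855  1.02902267
  0.50044477]
[ 0. -0.  0.] [0.004 0.002 0.002] 0.32
[ 0.002 -0.014 -0.413] [0. 0. 0.] 0.6
[-0.183 -0.122 -0.05 ] [ 0.    -0.     0.578] 0.8
[-0.29  -0.079 -0.   ] [ 0.    -0.     0.583] 0.9
[-0.307  0.108  0.   ] [ 0.    -0.     0.583] 0.9
```

Run:
```python
from h import *
s=ctrl.get_state();x,y=s['position'][:2]
plan([(x,y,94.7,144.7,.32),(x,y,250,144.7,.6),(465,-20,260,110,.8),(470,-150,260,85,.9),(470,-270,260,60,.9),(468,-345,260,60,.9)])
```

```text
[ 0. -0.  0.] [0.004 0.002 0.002] 0.32
[ 0.     0.    -0.388] [0. 0. 0.] 0.6
[-0.207 -0.239 -0.025] [ 0.    -0.     0.578] 0.8
[-0.31  -0.099 -0.   ] [ 0.    -0.     0.417] 0.9
[-0.299  0.026  0.   ] [ 0.    -0.     0.417] 0.9
[-0.165  0.089  0.   ] [0. 0. 0.] 0.9
```

>>> {"name": "servo_tool", "arguments": {
  "steps": [
    [0,0,0,0,0,0,0.32],
    [0,0,0,0,0,0,0.32],
    [0,0,0,0,0,0,0.32],
    [0,0,0,0,0,0,0.32],
    [0,0,-0.06,0,0,0,0.32]
  ]
}}

```text
time_s: 11.35
position: [448.9, 103.2, 115.4]
tcp_rot: [0.303, 0.953, -0.001, -0.002]
wrist_force: [0.5, -0.4, 0.2]
gripper_width: 27.6
gripper_force: 0.0
```

>>> {"name": "servo_tool", "arguments": {
  "steps": [
    [0,0,-0.1,0,0,0,0.32],
    [0,0,-0.2,0,0,0,0.5],
    [0,0,-0.33,0,0,0,0.6],
    [0,0,-0.33,0,0,0,0.6],
    [0,0,-0.33,0,0,0,0.6]
  ]
}}

```text
time_s: 11.85
position: [451.4, 103.8, 250.4]
tcp_rot: [0.303, 0.953, -0.0, 0.001]
wrist_force: [0.1, 0.4, 0.6]
gripper_width: 49.4
gripper_force: 0.0
```

>>> {"name": "servo_tool", "arguments": {
  "steps": [
    [-0.207,-0.239,-0.025,0,0,0.578,0.8],
    [-0.207,-0.239,-0.025,0,0,0.578,0.8],
    [-0.207,-0.239,-0.025,0,0,0.578,0.8],
    [-0.207,-0.239,-0.025,0,0,0.578,0.8],
    [-0.207,-0.239,-0.025,0,0,0.578,0.8]
  ]
}}

```text
time_s: 12.35
position: [462.5, -22.7, 257.8]
tcp_rot: [0.575, 0.818, -0.0, -0.001]
wrist_force: [0.4, 0.2, 0.9]
gripper_width: 69.5
gripper_force: 0.0
```

>>> {"name": "servo_tool", "arguments": {
  "steps": [
    [-0.31,-0.099,0,0,0,0.417,0.9],
    [-0.31,-0.099,0,0,0,0.417,0.9],
    [-0.31,-0.099,0,0,0,0.417,0.9],
    [-0.31,-0.099,0,0,0,0.417,0.9],
    [-0.31,-0.099,0,0,0,0.417,0.9]
  ]
}}

```text
time_s: 12.85
position: [468.3, -151.1, 258.3]
tcp_rot: [0.735, 0.678, 0.0, -0.001]
wrist_force: [0.2, 0.6, 0.3]
gripper_width: 78.3
gripper_force: 0.0
```

>>> {"name": "servo_tool", "arguments": {
  "steps": [
    [-0.299,0.026,0,0,0,0.417,0.9],
    [-0.299,0.026,0,0,0,0.417,0.9],
    [-0.299,0.026,0,0,0,0.417,0.9],
    [-0.299,0.026,0,0,0,0.417,0.9],
    [-0.299,0.026,0,0,0,0.417,0.9]
  ]
}}

```text
time_s: 13.35
position: [469.2, -269.8, 259.0]
tcp_rot: [0.864, 0.503, 0.0, -0.001]
wrist_force: [0.5, 1.7, 0.0]
gripper_width: 78.3
gripper_force: 0.0
```

>>> {"name": "servo_tool", "arguments": {
  "steps": [
    [-0.165,0.089,0,0,0,0,0.95],
    [-0.165,0.089,0,0,0,0,0.95],
    [-0.165,0.089,0,0,0,0,0.95],
    [-0.165,0.089,0,0,0,0,0.95],
    [-0.165,0.089,0,0,0,0,0.95]
  ]
}}

```text
time_s: 13.85
position: [467.5, -344.3, 259.7]
tcp_rot: [0.865, 0.502, 0.0, -0.0]
wrist_force: [-0.5, 0.0, 0.8]
gripper_width: 82.7
gripper_force: 0.0
```

Run:
```python
from h import *
s=ctrl.get_state();print(s['time_s'],s['position'],R.from_quat(s['tcp_rot']).as_euler('xyz',degrees=True),s['joint_pos'],s['gripper_width'])
ctrl.read_camera('wrist')
snap('wrist','w3');snap('top','top2')
p,P=world('w3')
hsv=cv2.cvtColor(p,cv2.COLOR_RGB2HSV).astype(int); Z=P[...,2]
m=(Z>6)&(Z<28)&(P[...,0]>380)&(P[...,0]<640)&(P[...,1]<-140)&(P[...,1]>-392)&((hsv[...,0]<25))
m=cv2.morphologyEx(m.astype(np.uint8),cv2.MORPH_OPEN,np.ones((5,5)))
n,l,st,c=cv2.connectedComponentsWithStats(m)
for i in range(1,n):
    if st[i,4]<300: continue
    q=P[l==i]; r=cv2.minAreaRect(q[:,:2].astype(np.float32)); b=cv2.boxPoints(r); e=b[1]-b[0];f=b[2]-b[1]; g=e if np.hypot(*e)>np.hypot(*f) else f
    print(i,st[i],np.round(r[0],1),np.round(r[1],1),'yaw',np.degrees(np.arctan2(g[1],g[0]))%180,'z',np.percentile(q[:,2],[5,50,95]).round(1))
```

```text
13.85 [ 467.4748982  -344.34222469  259.69474372] [ 1.79984436e+02 -3.29056357e-02  6.03102964e+01] [ 1.05995046  0.2256189  -0.58999531  1.55877658  0.126167    1.3954371
 -0.05850795] 82.7241802336245
1 [ 295   64   46   70 2628] [ 569.  -315.6] [80.3 54. ] yaw 53.493626 z [13.9 18.7 20.9]
2 [ 210  116   43   67 2338] [ 444.7 -318.3] [83.8 51.8] yaw 51.005833 z [14.2 19.3 21.7]
```

View pics/w3.png

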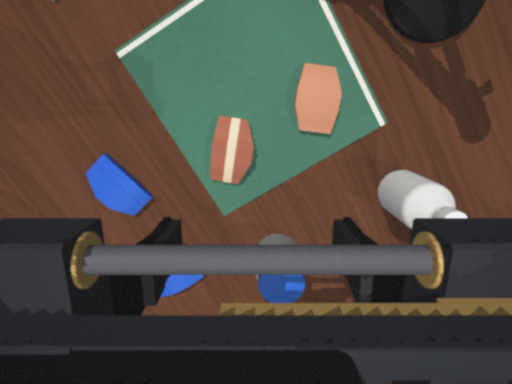

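A's middle at (318,98), B's at (232,150); sizes 80x54 and 84x52 match sherd2 and sherd3. Picking B first.

Run:
```python
from h import *
plan([(444.7,-318.3,90,52,.97),(444.7,-318.3,7,52,.97)])
```

```text
[ 0.031 -0.082  0.424] [0.    0.    0.136] 0.97
[ 0.    -0.     0.208] [0. 0. 0.] 0.97
```

>>> {"name": "servo_tool", "arguments": {
  "steps": [
    [0.031,-0.082,0.1,0,0,0.136,0.97],
    [0.031,-0.082,0.2,0,0,0.136,0.97],
    [0.031,-0.082,0.3,0,0,0.136,0.97],
    [0.031,-0.082,0.424,0,0,0.136,0.97],
    [0.031,-0.082,0.424,0,0,0.136,0.97]
  ]
}}

```text
time_s: 14.5
position: [440.6, -317.0, 84.4]
tcp_rot: [0.899, 0.438, -0.002, -0.004]
wrist_force: [-0.3, 0.4, -1.7]
gripper_width: 84.6
gripper_force: 0.0
```

>>> {"name": "servo_tool", "arguments": {
  "steps": [
    [0,0,0.06,0,0,0,0.97],
    [0,0,0.11,0,0,0,0.97],
    [0,0,0.16,0,0,0,0.97],
    [0,0,0.2,0,0,0,0.97],
    [0,0,0.208,0,0,0,0.97]
  ]
}}

```text
time_s: 15.0
position: [444.1, -319.7, 6.5]
tcp_rot: [0.899, 0.437, -0.0, -0.0]
wrist_force: [-1.0, -1.0, -0.1]
gripper_width: 84.6
gripper_force: 0.0
```

>>> {"name": "servo_tool", "arguments": {
  "steps": [
    [0,0,0,0,0,0,0.4],
    [0,0,0,0,0,0,0.4],
    [0,0,0,0,0,0,0.4],
    [0,0,0,0,0,0,0.4],
    [0,0,0,0,0,0,0.4]
  ],
  "squeeze": 25
}}

```text
time_s: 15.5
position: [444.4, -320.0, 7.0]
tcp_rot: [0.899, 0.437, 0.0, 0.0]
wrist_force: [0.8, -1.2, 0.1]
gripper_width: 51.9
gripper_force: 0.8
```

>>> {"name": "servo_tool", "arguments": {
  "steps": [
    [0,0,0,0,0,0,0],
    [0,0,0,0,0,0,0],
    [0,0,0,0,0,0,0],
    [0,0,-0.03,0,0,0,0],
    [0,0,-0.08,0,0,0,0]
  ]
}}

```text
time_s: 16.0
position: [443.1, -319.0, 38.1]
tcp_rot: [0.899, 0.437, -0.001, -0.001]
wrist_force: [0.4, -0.4, -1.1]
gripper_width: 51.7
gripper_force: 24.9
```

Run:
```python
from h import *
s=ctrl.get_state(); print(s['position'],s['gripper_width'],s['gripper_force'],s['wrist_force'])
plan([(444.7,-318,200,52,0),(458,-150,220,52,0),(490,20,230,54.7,0),(574.3,174.3,220,54.7,0),(574.3,174.3,110,54.7,0),(574.3,174.3,90,54.7,0)])
```

```text
[ 443.13944189 -319.04686904   38.09696045] 51.74774206314168 24.94746208190918 [ 0.40266518 -0.41908615 -1.11525054]
[ 0.005  0.    -0.405] [-0.003 -0.    -0.002] 0
[ 0.351 -0.232 -0.05 ] [0. 0. 0.] 0
[ 0.384 -0.199 -0.025] [ 0.     0.    -0.045] 0
[ 0.437 -0.051  0.025] [0. 0. 0.] 0
[ 0.    -0.     0.275] [0. 0. 0.] 0
[ 0.   -0.    0.05] [0. 0. 0.] 0
```

>>> {"name": "servo_tool", "arguments": {
  "steps": [
    [0,0,-0.07,0,0,0,0],
    [0,0,-0.16,0,0,0,0],
    [0,0,-0.26,0,0,0,0],
    [0,0,-0.34,0,0,0,0],
    [0,0,-0.4,0,0,0,0]
  ]
}}

```text
time_s: 16.5
position: [444.6, -319.7, 201.5]
tcp_rot: [0.899, 0.437, 0.0, 0.001]
wrist_force: [0.2, 0.4, -1.6]
gripper_width: 51.5
gripper_force: 24.9
```

>>> {"name": "servo_tool", "arguments": {
  "steps": [
    [0.05,-0.03,-0.01,0,0,0,0],
    [0.12,-0.08,-0.02,0,0,0,0],
    [0.2,-0.13,-0.03,0,0,0,0],
    [0.28,-0.185,-0.04,0,0,0,0],
    [0.351,-0.232,-0.05,0,0,0,0]
  ]
}}

```text
time_s: 17.0
position: [457.7, -149.8, 219.2]
tcp_rot: [0.899, 0.438, -0.0, -0.0]
wrist_force: [0.4, -0.6, -1.2]
gripper_width: 52.3
gripper_force: 24.9
```

>>> {"name": "servo_tool", "arguments": {
  "steps": [
    [0.077,-0.04,-0.005,0,0,-0.01,0],
    [0.154,-0.08,-0.01,0,0,-0.02,0],
    [0.231,-0.12,-0.015,0,0,-0.03,0],
    [0.308,-0.16,-0.02,0,0,-0.04,0],
    [0.384,-0.199,-0.025,0,0,-0.045,0]
  ]
}}

```text
time_s: 17.5
position: [489.9, 19.5, 229.2]
tcp_rot: [0.889, 0.459, -0.0, 0.0]
wrist_force: [0.6, 0.0, -1.2]
gripper_width: 52.0
gripper_force: 24.9
```

>>> {"name": "servo_tool", "arguments": {
  "steps": [
    [0.1,-0.01,0,0,0,0,0],
    [0.2,-0.02,0,0,0,0,0],
    [0.3,-0.035,0,0,0,0,0],
    [0.39,-0.045,0.02,0,0,0,0],
    [0.437,-0.051,0.025,0,0,0,0]
  ]
}}

```text
time_s: 18.0
position: [574.9, 175.2, 218.1]
tcp_rot: [0.888, 0.459, -0.0, -0.001]
wrist_force: [-1.1, -0.4, -0.7]
gripper_width: 51.4
gripper_force: 24.9
```

Run:
```python
from h import *
s=ctrl.get_state(); print(s['time_s'],s['position'],s['gripper_width'],s['gripper_force'],s['wrist_force'])
plan([(574.3,174.3,110,54.7,0),(574.3,174.3,90,54.7,0)])
snap('top','top3');snap('wrist','w4')
a=cv2.imread('pics/top3.png')[85:285,80:380];cv2.imwrite('pics/c4.png',cv2.resize(a,(780,520),interpolation=cv2.INTER_CUBIC))
```

```text
18.0 [574.85157269 175.19151777 218.05836301] 51.41632655654761 24.947011470794678 [-1.07006925 -0.44723746 -0.73977107]
[-0.003  0.001  0.27 ] [-0.002 -0.     0.   ] 0
[ 0.   -0.    0.05] [0. 0. 0.] 0
```

View pics/c4.png

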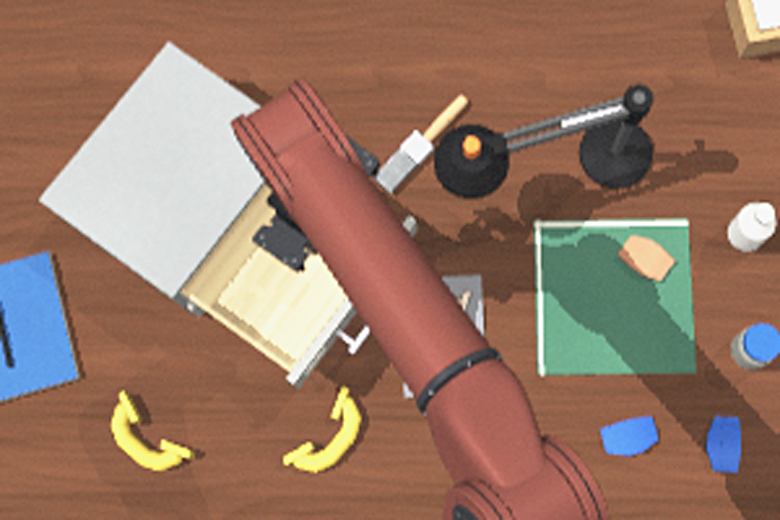

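Top: drawer wide open, gripper over its right half, lamp head clear, pale sherd unmoved at (648,257). Lowering.

>>> {"name": "servo_tool", "arguments": {
  "steps": [
    [-0.003,0.001,0.07,0,0,0,0],
    [-0.003,0.001,0.14,0,0,0,0],
    [-0.003,0.001,0.2,0,0,0,0],
    [-0.003,0.001,0.25,0,0,0,0],
    [-0.003,0.001,0.275,0,0,0,0]
  ]
}}

```text
time_s: 18.6
position: [573.6, 169.2, 107.3]
tcp_rot: [0.889, 0.458, -0.001, 0.0]
wrist_force: [-0.1, 0.1, -1.2]
gripper_width: 51.7
gripper_force: 24.9
```

>>> {"name": "servo_tool", "arguments": {
  "steps": [
    [0,0,0.01,0,0,0,0],
    [0,0,0.02,0,0,0,0],
    [0,0,0.03,0,0,0,0],
    [0,0,0.038,0,0,0,0],
    [0,0,0.042,0,0,0,0]
  ]
}}

```text
time_s: 19.1
position: [574.7, 170.9, 91.9]
tcp_rot: [0.889, 0.458, 0.0, 0.0]
wrist_force: [1.2, 0.0, -0.1]
gripper_width: 51.5
gripper_force: 24.9
```

>>> {"name": "servo_tool", "arguments": {
  "steps": [
    [0,0,0.002,0,0,0,0],
    [0,0,0.004,0,0,0,0],
    [0,0,0.006,0,0,0,0],
    [0,0,0.006,0,0,0,0],
    [0,0,0.006,0,0,0,0]
  ]
}}

```text
time_s: 19.6
position: [574.6, 170.9, 89.4]
tcp_rot: [0.889, 0.458, 0.0, -0.0]
wrist_force: [-0.4, 0.6, -1.5]
gripper_width: 51.7
gripper_force: 24.9
```

>>> {"name": "servo_tool", "arguments": {
  "steps": [
    [0,0,0.002,0,0,0,0],
    [0,0,0.002,0,0,0,0],
    [0,0,0.004,0,0,0,0],
    [0,0,0.004,0,0,0,0],
    [0,0,0.004,0,0,0,0]
  ]
}}

```text
time_s: 20.1
position: [575.2, 171.6, 88.8]
tcp_rot: [0.889, 0.458, 0.001, 0.0]
wrist_force: [-1.8, 0.2, 7.2]
gripper_width: 51.8
gripper_force: 25.0
```

>>> {"name": "servo_tool", "arguments": {
  "steps": [
    [0,0,0.002,0,0,0,0],
    [0,0,0.002,0,0,0,0],
    [0,0,0.002,0,0,0,0],
    [0,0,0.002,0,0,0,0],
    [0,0,0.002,0,0,0,0]
  ]
}}

```text
time_s: 20.6
position: [575.6, 172.1, 88.8]
tcp_rot: [0.889, 0.458, 0.002, -0.0]
wrist_force: [-2.5, 1.3, 11.7]
gripper_width: 51.6
gripper_force: 25.0
```

>>> {"name": "servo_tool", "arguments": {
  "steps": [
    [0,0,-0.003,0,0,0,0.74],
    [0,0,-0.003,0,0,0,0.74],
    [0,0,-0.003,0,0,0,0.74],
    [0,0,-0.003,0,0,0,0.74],
    [0,0,-0.03,0,0,0,0.74]
  ]
}}

```text
time_s: 21.1
position: [573.7, 170.3, 97.9]
tcp_rot: [0.889, 0.458, -0.001, -0.0]
wrist_force: [-0.6, -0.4, 0.9]
gripper_width: 64.3
gripper_force: 0.0
```

>>> {"name": "servo_tool", "arguments": {
  "steps": [
    [0,0,-0.1,0,0,0,0.74],
    [0,0,-0.2,0,0,0,0.74],
    [0,0,-0.32,0,0,0,0.74],
    [0,0,-0.33,0,0,0,0.74],
    [0,0,-0.33,0,0,0,0.74]
  ]
}}

```text
time_s: 21.6
position: [575.3, 171.3, 233.0]
tcp_rot: [0.889, 0.458, 0.002, 0.0]
wrist_force: [-0.0, -0.6, -0.8]
gripper_width: 64.2
gripper_force: 0.0
```

Run:
```python
from h import *
s=ctrl.get_state(); print(s['time_s'],s['position'])
plan([(490,20,235,54.7,.9),(470,-150,240,54.7,.97),(490,-310,240,54.7,.97),(500,-355,240,53.5,.97)])
```

```text
21.6 [575.33412008 171.31144918 233.03850856]
[-0.432  0.046 -0.006] [ 0.002 -0.002 -0.003] 0.9
[-0.376  0.205 -0.012] [0. 0. 0.] 0.97
[-0.298  0.272  0.   ] [0. 0. 0.] 0.97
[-0.077  0.085  0.   ] [-0.   -0.    0.02] 0.97
```

>>> {"name": "servo_tool", "arguments": {
  "steps": [
    [-0.432,0.046,-0.006,0,0,0,0.74],
    [-0.432,0.046,-0.006,0,0,0,0.74],
    [-0.432,0.046,-0.006,0,0,0,0.9],
    [-0.432,0.046,-0.006,0,0,0,0.9],
    [-0.432,0.046,-0.006,0,0,0,0.9]
  ]
}}

```text
time_s: 22.1
position: [487.4, 14.9, 232.1]
tcp_rot: [0.89, 0.455, -0.002, 0.001]
wrist_force: [-0.7, 0.7, -0.4]
gripper_width: 76.1
gripper_force: 0.0
```

>>> {"name": "servo_tool", "arguments": {
  "steps": [
    [-0.376,0.205,-0.012,0,0,0,0.97],
    [-0.376,0.205,-0.012,0,0,0,0.97],
    [-0.376,0.205,-0.012,0,0,0,0.97],
    [-0.376,0.205,-0.012,0,0,0,0.97],
    [-0.376,0.205,-0.012,0,0,0,0.97]
  ]
}}

```text
time_s: 22.6
position: [468.0, -153.9, 236.9]
tcp_rot: [0.89, 0.456, -0.001, -0.001]
wrist_force: [-0.2, 0.0, -0.2]
gripper_width: 84.5
gripper_force: 0.0
```

>>> {"name": "servo_tool", "arguments": {
  "steps": [
    [-0.298,0.272,0,0,0,0,0.97],
    [-0.298,0.272,0,0,0,0,0.97],
    [-0.298,0.272,0,0,0,0,0.97],
    [-0.298,0.272,0,0,0,0,0.97],
    [-0.298,0.272,0,0,0,0,0.97]
  ]
}}

```text
time_s: 23.1
position: [488.6, -311.2, 236.5]
tcp_rot: [0.889, 0.458, 0.0, -0.001]
wrist_force: [-0.4, 1.1, 0.8]
gripper_width: 84.2
gripper_force: 0.0
```

>>> {"name": "servo_tool", "arguments": {
  "steps": [
    [-0.077,0.085,0,0,0,0.02,0.97],
    [-0.077,0.085,0,0,0,0.02,0.97],
    [-0.077,0.085,0,0,0,0.02,0.97],
    [-0.077,0.085,0,0,0,0.02,0.97],
    [-0.077,0.085,0,0,0,0.02,0.97]
  ]
}}

```text
time_s: 23.6
position: [498.9, -353.6, 238.5]
tcp_rot: [0.893, 0.45, 0.0, 0.0]
wrist_force: [-0.3, 0.7, 0.3]
gripper_width: 84.4
gripper_force: 0.0
```

```bash
cat >> h.py <<'E'
def sherds(fn,zlo=6,zhi=28,box=(380,640,-392,-140),hmax=25):
    p,P=world(fn); hsv=cv2.cvtColor(p,cv2.COLOR_RGB2HSV).astype(int); Z=P[...,2]
    m=(Z>zlo)&(Z<zhi)&(P[...,0]>box[0])&(P[...,0]<box[1])&(P[...,1]>box[2])&(P[...,1]<box[3])&(hsv[...,0]<hmax)
    m=cv2.morphologyEx(m.astype(np.uint8),cv2.MORPH_OPEN,np.ones((5,5)))
    n,l,st,c=cv2.connectedComponentsWithStats(m)
    for i in range(1,n):
        if st[i,4]<200: continue
        q=P[l==i]; r=cv2.minAreaRect(q[:,:2].astype(np.float32)); b=cv2.boxPoints(r); e=b[1]-b[0];f=b[2]-b[1]; g=e if np.hypot(*e)>np.hypot(*f) else f
        print(i,st[i],np.round(r[0],1),np.round(r[1],1),'yaw',np.degrees(np.arctan2(g[1],g[0]))%180,'z',np.percentile(q[:,2],[5,50,95]).round(1))
E
python3 - <<'E'
from h import *
ctrl.read_camera('wrist')
s=ctrl.get_state(); print(s['time_s'],s['position'])
snap('wrist','w5'); sherds('w5'); snap('top','top4'); print('top'); sherds('top4')
plan([(569,-316,90,53.5,.97)])
E
```

```text
23.65 [ 498.72863411 -354.09292823  238.56994901]
1 [ 263   65   47   71 2897] [ 569.4 -315.1] [79.9 53.7] yaw 53.319244 z [14.  18.7 20.9]
top
[0.183 0.084 0.371] [ 0.     0.    -0.001] 0.97
```

>>> {"name": "servo_tool", "arguments": {
  "steps": [
    [0.1,0.05,0.05,0,0,0,0.97],
    [0.183,0.084,0.15,0,0,0,0.97],
    [0.183,0.084,0.26,0,0,0,0.97],
    [0.183,0.084,0.371,0,0,0,0.97],
    [0.183,0.084,0.371,0,0,0,0.97]
  ]
}}

```text
time_s: 24.25
position: [565.2, -315.0, 83.6]
tcp_rot: [0.893, 0.449, -0.003, -0.004]
wrist_force: [-1.2, -0.1, -0.6]
gripper_width: 84.5
gripper_force: 0.0
```

>>> {"name": "servo_tool", "arguments": {
  "steps": [
    [0,0,0.06,0,0,0,0.97],
    [0,0,0.11,0,0,0,0.97],
    [0,0,0.16,0,0,0,0.97],
    [0,0,0.2,0,0,0,0.97],
    [0,0,0.207,0,0,0,0.97]
  ]
}}

```text
time_s: 24.75
position: [568.5, -317.2, 6.7]
tcp_rot: [0.894, 0.449, -0.0, -0.0]
wrist_force: [-0.8, 0.2, -0.0]
gripper_width: 84.5
gripper_force: 0.0
```

>>> {"name": "servo_tool", "arguments": {
  "steps": [
    [0,0,0,0,0,0,0.3],
    [0,0,0,0,0,0,0.3],
    [0,0,0,0,0,0,0.3],
    [0,0,0,0,0,0,0],
    [0,0,0,0,0,0,0]
  ]
}}

```text
time_s: 25.25
position: [569.2, -317.1, 7.4]
tcp_rot: [0.894, 0.449, 0.0, 0.0]
wrist_force: [0.9, -0.7, 2.4]
gripper_width: 54.0
gripper_force: 25.0
```

>>> {"name": "servo_tool", "arguments": {
  "steps": [
    [0,0,0,0,0,0,0],
    [0,0,0,0,0,0,0],
    [0,0,0,0,0,0,0],
    [0,0,-0.03,0,0,0,0],
    [0,0,-0.08,0,0,0,0]
  ]
}}

```text
time_s: 25.75
position: [567.7, -316.4, 38.2]
tcp_rot: [0.894, 0.449, -0.001, -0.001]
wrist_force: [0.4, -0.8, 0.2]
gripper_width: 53.8
gripper_force: 25.0
```

Run:
```python
from h import *
s=ctrl.get_state(); print(s['position'],s['gripper_width'],s['gripper_force'],s['wrist_force'])
plan([(569,-316,200,53.5,0),(500,-190,220,53.5,0),(470,-30,230,54.7,0),(475,130,230,54.7,0),(476.3,241,180,54.7,0),(476.3,241,105,54.7,0),(476.3,241,91,54.7,0)])
```

```text
[ 567.72231894 -316.42962525   38.1786749 ] 53.820641930026 24.999303817749023 [ 0.36132564 -0.79752582  0.15191552]
[ 0.003  0.001 -0.405] [-0.003  0.    -0.002] 0
[ 0.151 -0.326 -0.05 ] [0. 0. 0.] 0
[ 0.277 -0.298 -0.025] [ 0.    0.   -0.02] 0
[ 0.334 -0.221 -0.   ] [0. 0. 0.] 0
[ 0.228 -0.158  0.125] [0. 0. 0.] 0
[ 0.    -0.     0.188] [0. 0. 0.] 0
[ 0.    -0.     0.035] [0. 0. 0.] 0
```

>>> {"name": "servo_tool", "arguments": {
  "steps": [
    [0,0,-0.07,0,0,0,0],
    [0,0,-0.16,0,0,0,0],
    [0,0,-0.26,0,0,0,0],
    [0,0,-0.34,0,0,0,0],
    [0,0,-0.4,0,0,0,0]
  ]
}}

```text
time_s: 26.25
position: [569.4, -316.8, 202.1]
tcp_rot: [0.893, 0.449, 0.001, 0.001]
wrist_force: [0.2, -0.6, -0.8]
gripper_width: 53.5
gripper_force: 25.0
```

>>> {"name": "servo_tool", "arguments": {
  "steps": [
    [0.025,-0.055,-0.01,0,0,0,0],
    [0.055,-0.12,-0.02,0,0,0,0],
    [0.088,-0.19,-0.03,0,0,0,0],
    [0.12,-0.26,-0.04,0,0,0,0],
    [0.151,-0.326,-0.05,0,0,0,0]
  ]
}}

```text
time_s: 26.75
position: [499.5, -189.2, 219.4]
tcp_rot: [0.893, 0.449, -0.0, -0.0]
wrist_force: [-0.9, 0.7, 0.6]
gripper_width: 53.7
gripper_force: 25.0
```

>>> {"name": "servo_tool", "arguments": {
  "steps": [
    [0.055,-0.06,-0.005,0,0,-0.005,0],
    [0.11,-0.12,-0.01,0,0,-0.01,0],
    [0.166,-0.18,-0.015,0,0,-0.015,0],
    [0.22,-0.238,-0.02,0,0,-0.02,0],
    [0.277,-0.298,-0.025,0,0,-0.02,0]
  ]
}}

```text
time_s: 27.25
position: [470.2, -29.3, 229.4]
tcp_rot: [0.889, 0.458, -0.0, 0.0]
wrist_force: [0.3, 0.2, -1.4]
gripper_width: 53.9
gripper_force: 25.0
```

>>> {"name": "servo_tool", "arguments": {
  "steps": [
    [0.067,-0.044,0,0,0,0,0],
    [0.134,-0.088,0,0,0,0,0],
    [0.2,-0.133,0,0,0,0,0],
    [0.267,-0.177,0,0,0,0,0],
    [0.334,-0.221,0,0,0,0,0]
  ]
}}

```text
time_s: 27.75
position: [475.9, 130.8, 229.5]
tcp_rot: [0.889, 0.458, 0.0, 0.0]
wrist_force: [1.0, -0.3, -1.3]
gripper_width: 53.5
gripper_force: 25.0
```

>>> {"name": "servo_tool", "arguments": {
  "steps": [
    [0.06,-0.04,0.01,0,0,0,0],
    [0.12,-0.08,0.03,0,0,0,0],
    [0.17,-0.12,0.06,0,0,0,0],
    [0.21,-0.145,0.1,0,0,0,0],
    [0.228,-0.158,0.125,0,0,0,0]
  ]
}}

```text
time_s: 28.25
position: [476.7, 242.4, 178.4]
tcp_rot: [0.888, 0.459, -0.0, -0.0]
wrist_force: [0.4, -0.2, -0.3]
gripper_width: 54.2
gripper_force: 25.0
```

Run:
```python
from h import *
s=ctrl.get_state(); print(s['position'],s['gripper_width'],s['gripper_force'],s['wrist_force'])
plan([(476.3,241,105,54.7,0),(476.3,241,91,54.7,0)])
snap('wrist','w6');p,P=world('w6')
```

```text
[476.69347458 242.35741857 178.38216908] 54.17745176922988 24.998879134655 [ 0.36668022 -0.24678153 -0.26373861]
[-0.003  0.001  0.183] [-0.001  0.     0.   ] 0
[ 0.    -0.     0.035] [0. 0. 0.] 0
```

View pics/w6.png

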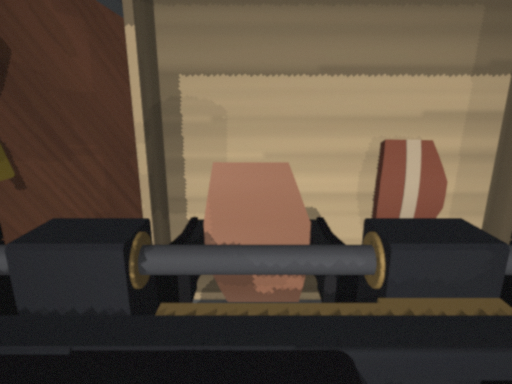

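Sherd3 lies in the drawer's right half (412,180); the held sherd2 is above the left half, clear of the wall.

>>> {"name": "servo_tool", "arguments": {
  "steps": [
    [-0.003,0.001,0.05,0,0,0,0],
    [-0.003,0.001,0.1,0,0,0,0],
    [-0.003,0.001,0.14,0,0,0,0],
    [-0.003,0.001,0.17,0,0,0,0],
    [-0.003,0.001,0.183,0,0,0,0]
  ]
}}

```text
time_s: 28.8
position: [477.1, 238.7, 104.9]
tcp_rot: [0.889, 0.458, -0.001, -0.0]
wrist_force: [0.8, 0.8, -0.4]
gripper_width: 53.9
gripper_force: 25.0
```

>>> {"name": "servo_tool", "arguments": {
  "steps": [
    [0,0,0.01,0,0,0,0],
    [0,0,0.018,0,0,0,0],
    [0,0,0.025,0,0,0,0],
    [0,0,0.03,0,0,0,0],
    [0,0,0.034,0,0,0,0]
  ]
}}

```text
time_s: 29.3
position: [477.5, 239.2, 92.2]
tcp_rot: [0.889, 0.458, 0.0, 0.0]
wrist_force: [-0.0, -0.6, -1.3]
gripper_width: 53.7
gripper_force: 25.0
```

>>> {"name": "servo_tool", "arguments": {
  "steps": [
    [0,0,0.002,0,0,0,0],
    [0,0,0.004,0,0,0,0],
    [0,0,0.005,0,0,0,0],
    [0,0,0.005,0,0,0,0],
    [0,0,0.005,0,0,0,0]
  ]
}}

```text
time_s: 29.8
position: [477.4, 239.2, 90.2]
tcp_rot: [0.889, 0.458, 0.0, -0.0]
wrist_force: [-0.1, -0.2, 0.3]
gripper_width: 54.0
gripper_force: 25.0
```

>>> {"name": "servo_tool", "arguments": {
  "steps": [
    [0,0,0.002,0,0,0,0],
    [0,0,0.002,0,0,0,0],
    [0,0,0.004,0,0,0,0],
    [0,0,0.004,0,0,0,0],
    [0,0,0.004,0,0,0,0]
  ]
}}

```text
time_s: 30.3
position: [477.9, 239.7, 89.3]
tcp_rot: [0.889, 0.458, 0.001, -0.0]
wrist_force: [-0.8, 0.1, 6.1]
gripper_width: 53.6
gripper_force: 25.0
```

>>> {"name": "servo_tool", "arguments": {
  "steps": [
    [0,0,0.002,0,0,0,0],
    [0,0,0.002,0,0,0,0],
    [0,0,0.002,0,0,0,0],
    [0,0,0.002,0,0,0,0],
    [0,0,0.002,0,0,0,0]
  ]
}}

```text
time_s: 30.8
position: [478.3, 240.3, 89.2]
tcp_rot: [0.889, 0.458, 0.001, -0.0]
wrist_force: [-1.4, 1.5, 10.4]
gripper_width: 53.7
gripper_force: 25.0
```

>>> {"name": "servo_tool", "arguments": {
  "steps": [
    [0,0,-0.003,0,0,0,0.76],
    [0,0,-0.003,0,0,0,0.76],
    [0,0,-0.003,0,0,0,0.76],
    [0,0,-0.003,0,0,0,0.76],
    [0,0,-0.03,0,0,0,0.76]
  ]
}}

```text
time_s: 31.3
position: [476.5, 238.6, 98.9]
tcp_rot: [0.889, 0.458, -0.001, -0.0]
wrist_force: [-0.1, -0.7, 0.5]
gripper_width: 66.2
gripper_force: 0.0
```

>>> {"name": "servo_tool", "arguments": {
  "steps": [
    [0,0,-0.1,0,0,0,0.76],
    [0,0,-0.2,0,0,0,0.76],
    [0,0,-0.3,0,0,0,0.76],
    [0,0,-0.3,0,0,0,0.76],
    [0,0,-0.3,0,0,0,0.76]
  ]
}}

```text
time_s: 31.8
position: [477.8, 239.4, 220.9]
tcp_rot: [0.889, 0.458, 0.001, 0.0]
wrist_force: [0.0, 0.2, -0.9]
gripper_width: 66.1
gripper_force: 0.0
```

Run:
```python
from h import *
s=ctrl.get_state(); print(s['position'],s['gripper_width'])
snap('wrist','w7')
snap('top','top5')
plan([(475,190,225,92,.5),(460,140,225,128,.31),(453,106,200,144.7,.31),(453,106,94,144.7,.31)])
```

```text
[477.81479243 239.3919272  220.92762412] 66.10501316426375
[-0.102  0.067 -0.015] [-0.001  0.001 -0.624] 0.5
[-0.124 -0.042 -0.   ] [ 0.   0.  -0.6] 0.31
[-0.056 -0.066  0.062] [ 0.     0.    -0.278] 0.31
[ 0.    -0.     0.265] [0. 0. 0.] 0.31
```

View pics/w7.png

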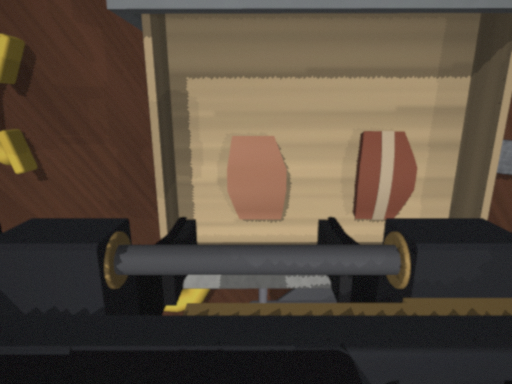

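Both sherds lie flat in the drawer at (257,178) and (385,175). Going to the bar.

>>> {"name": "servo_tool", "arguments": {
  "steps": [
    [-0.102,0.067,-0.015,0,0,-0.624,0.5],
    [-0.102,0.067,-0.015,0,0,-0.624,0.5],
    [-0.102,0.067,-0.015,0,0,-0.624,0.5],
    [-0.102,0.067,-0.015,0,0,-0.624,0.5],
    [-0.102,0.067,-0.015,0,0,-0.624,0.5]
  ]
}}

```text
time_s: 32.4
position: [474.9, 189.9, 224.6]
tcp_rot: [0.693, 0.721, -0.001, -0.001]
wrist_force: [0.5, 0.3, 0.2]
gripper_width: 44.6
gripper_force: 0.0
```

>>> {"name": "servo_tool", "arguments": {
  "steps": [
    [-0.124,-0.042,0,0,0,-0.6,0.31],
    [-0.124,-0.042,0,0,0,-0.6,0.31],
    [-0.124,-0.042,0,0,0,-0.6,0.31],
    [-0.124,-0.042,0,0,0,-0.6,0.31],
    [-0.124,-0.042,0,0,0,-0.6,0.31]
  ]
}}

```text
time_s: 32.9
position: [459.8, 139.7, 224.7]
tcp_rot: [0.436, 0.9, -0.0, -0.001]
wrist_force: [-0.3, -0.8, -0.3]
gripper_width: 27.6
gripper_force: 0.0
```

>>> {"name": "servo_tool", "arguments": {
  "steps": [
    [-0.056,-0.066,0.062,0,0,-0.278,0.31],
    [-0.056,-0.066,0.062,0,0,-0.278,0.31],
    [-0.056,-0.066,0.062,0,0,-0.278,0.31],
    [-0.056,-0.066,0.062,0,0,-0.278,0.31],
    [-0.056,-0.066,0.062,0,0,-0.278,0.31]
  ]
}}

```text
time_s: 33.4
position: [453.6, 107.2, 201.2]
tcp_rot: [0.305, 0.952, 0.0, -0.0]
wrist_force: [0.2, 0.6, -0.4]
gripper_width: 27.0
gripper_force: 0.0
```

Run:
```python
from h import *
s=ctrl.get_state(); print(s['position'],s['gripper_width'])
plan([(453,106,94,144.7,.31)])
snap('wrist','w8')
p,P=world('w8'); m=(P[...,2]>104)&(P[...,2]<121)&(P[...,0]<520)&(P[...,1]<170);v,u=np.mgrid[0:384,0:512];m&=(v<215)
q=P[m];d=np.array([.5777,.8163]); t=(q[:,:2]-[452.5,106])@d; print(len(q),np.percentile(t,[2,50,98]).round(1),np.histogram(t,bins=range(-20,60,4)))
```

```text
[453.55872446 107.16229653 201.15851165] 26.99909643092575
[-0.001 -0.003  0.268] [ 0.001 -0.    -0.003] 0.31
2108 [-2.8  5.  37.4] (array([  0,   0,   0,   0, 389, 521, 513,  64,  57,  54,  55,  57,  60,
        55, 283,   0,   0,   0,   0]), array([-20, -16, -12,  -8,  -4,   0,   4,   8,  12,  16,  20,  24,  28,
        32,  36,  40,  44,  48,  52,  56]))
```

>>> {"name": "servo_tool", "arguments": {
  "steps": [
    [0,0,0.08,0,0,0,0.31],
    [0,0,0.16,0,0,0,0.31],
    [0,0,0.22,0,0,0,0.31],
    [0,0,0.268,0,0,0,0.31],
    [0,0,0.268,0,0,0,0.31]
  ]
}}

```text
time_s: 33.95
position: [451.9, 106.8, 91.9]
tcp_rot: [0.304, 0.953, -0.0, -0.002]
wrist_force: [-0.1, 0.1, 0.9]
gripper_width: 27.2
gripper_force: 0.0
```

>>> {"name": "servo_tool", "arguments": {
  "steps": [
    [0,0,0,0,0,0,0],
    [0,0,0,0,0,0,0],
    [0,0,0,0,0,0,0],
    [0,0,0,0,0,0,0],
    [0,0,0,0,0,0,0]
  ],
  "squeeze": 20
}}

```text
time_s: 34.45
position: [454.4, 106.6, 94.9]
tcp_rot: [0.304, 0.953, 0.0, 0.001]
wrist_force: [-1.2, -0.3, 6.1]
gripper_width: 10.2
gripper_force: 20.0
```

>>> {"name": "servo_tool", "arguments": {
  "steps": [
    [0,0.02,0,0,0,0,0],
    [0,0.06,0,0,0,0,0],
    [0,0.11,0,0,0,0,0],
    [0,0.16,0,0,0,0,0],
    [0,0.21,0,0,0,0,0]
  ]
}}

```text
time_s: 34.95
position: [503.2, 175.4, 94.9]
tcp_rot: [0.304, 0.953, 0.0, 0.001]
wrist_force: [-2.3, -1.4, 11.9]
gripper_width: 10.2
gripper_force: 20.0
```

>>> {"name": "servo_tool", "arguments": {
  "steps": [
    [0,0.05,0,0,0,0,0],
    [0,0.1,0,0,0,0,0],
    [0,0.15,0,0,0,0,0],
    [0,0.19,0,0,0,0,0],
    [0,0.22,0,0,0,0,0]
  ]
}}

```text
time_s: 35.45
position: [554.2, 247.5, 94.9]
tcp_rot: [0.304, 0.953, 0.001, 0.001]
wrist_force: [-0.9, -1.1, 7.7]
gripper_width: 10.4
gripper_force: 20.0
```

>>> {"name": "servo_tool", "arguments": {
  "steps": [
    [0,0.02,0,0,0,0,0],
    [0,0.04,0,0,0,0,0],
    [0,0.055,0,0,0,0,0],
    [0,0.065,0,0,0,0,0],
    [0,0.07,0,0,0,0,0]
  ]
}}

```text
time_s: 35.95
position: [570.0, 269.8, 95.0]
tcp_rot: [0.304, 0.953, 0.001, 0.001]
wrist_force: [-0.9, 0.1, 6.2]
gripper_width: 10.4
gripper_force: 20.0
```

Run:
```python
from h import *
s=ctrl.get_state(); print(s['position'],s['gripper_width'],s['wrist_force'],(s['position'][:2]-[452.5,105.9])@[.5777,.8163])
```

```text
[570.00854674 269.84204714  94.95216794] 10.3654677275149 [-0.91392817  0.0500127   6.17505143] 201.71058053012473
```

>>> {"name": "servo_tool", "arguments": {
  "steps": [
    [0,0.004,0,0,0,0,0],
    [0,0.006,0,0,0,0,0],
    [0,0.008,0,0,0,0,0],
    [0,0.008,0,0,0,0,0],
    [0,0.008,0,0,0,0,0]
  ]
}}

```text
time_s: 36.45
position: [571.8, 272.2, 95.0]
tcp_rot: [0.304, 0.953, 0.001, 0.001]
wrist_force: [-0.3, -0.2, 4.7]
gripper_width: 9.5
gripper_force: 20.0
```

>>> {"name": "servo_tool", "arguments": {
  "steps": [
    [0,0.003,0,0,0,0,0],
    [0,0.005,0,0,0,0,0],
    [0,0.005,0,0,0,0,0],
    [0,0.005,0,0,0,0,0],
    [0,0.005,0,0,0,0,0]
  ]
}}

```text
time_s: 36.95
position: [571.9, 272.5, 94.9]
tcp_rot: [0.304, 0.953, -0.001, 0.0]
wrist_force: [-5.4, -6.3, 11.5]
gripper_width: 10.0
gripper_force: 20.0
```

>>> {"name": "servo_tool", "arguments": {
  "steps": [
    [0,0.003,0,0,0,0,0],
    [0,0.003,0,0,0,0,0],
    [0,0.003,0,0,0,0,0.31],
    [0,0.003,0,0,0,0,0.31],
    [0,0.003,0,0,0,0,0.31]
  ]
}}

```text
time_s: 37.45
position: [573.1, 274.7, 93.9]
tcp_rot: [0.304, 0.953, 0.0, 0.0]
wrist_force: [-0.7, 0.1, -0.4]
gripper_width: 24.6
gripper_force: 0.0
```

>>> {"name": "servo_tool", "arguments": {
  "steps": [
    [0,-0.003,0,0,0,0,0.31],
    [0,-0.003,-0.05,0,0,0,0.31],
    [0,-0.003,-0.15,0,0,0,0.31],
    [0,-0.003,-0.25,0,0,0,0.31],
    [0,-0.003,-0.35,0,0,0,0.31]
  ]
}}

```text
time_s: 37.95
position: [571.9, 273.7, 235.2]
tcp_rot: [0.303, 0.953, 0.0, -0.0]
wrist_force: [0.4, -0.3, 0.5]
gripper_width: 27.0
gripper_force: 0.0
```

Run:
```python
from h import *
s=ctrl.get_state(); print(s['position'],s['gripper_width'])
plan([(545,145,240,163,.6),(525,15,240,180,.6)])
snap('top','top6'); p,P=world('top6')
m=(P[...,2]>100)&(P[...,2]<135)&(P[...,0]>480)&(P[...,0]<680)&(P[...,1]>150)&(P[...,1]<330); q=P[m]; print(len(q)); 
t=(q[:,:2]-[593,301])@[.5777,.8163]; print(np.histogram(t,bins=range(-70,20,5)))
```

```text
[571.87230707 273.73011666 235.21522955] 26.95670174925306
[-0.131 -0.301 -0.012] [ 0.    -0.    -0.305] 0.6
[-0.047 -0.325 -0.   ] [ 0.     0.    -0.283] 0.6
69
(array([ 0,  0,  0,  0,  0,  6, 15, 12,  2,  2,  3,  3,  1, 14,  8,  2,  1]), array([-70, -65, -60, -55, -50, -45, -40, -35, -30, -25, -20, -15, -10,
        -5,   0,   5,  10,  15]))
```

Bar at about -35 mm from the cabinet's front: drawer shut. On to the jug handle.

>>> {"name": "servo_tool", "arguments": {
  "steps": [
    [-0.131,-0.301,-0.012,0,0,-0.305,0.6],
    [-0.131,-0.301,-0.012,0,0,-0.305,0.6],
    [-0.131,-0.301,-0.012,0,0,-0.305,0.6],
    [-0.131,-0.301,-0.012,0,0,-0.305,0.6],
    [-0.131,-0.301,-0.012,0,0,-0.305,0.6]
  ]
}}

```text
time_s: 38.5
position: [545.5, 144.2, 238.6]
tcp_rot: [0.149, 0.989, -0.0, 0.0]
wrist_force: [-0.9, 1.3, 0.2]
gripper_width: 50.9
gripper_force: 0.0
```

>>> {"name": "servo_tool", "arguments": {
  "steps": [
    [-0.047,-0.325,0,0,0,-0.283,0.6],
    [-0.047,-0.325,0,0,0,-0.283,0.6],
    [-0.047,-0.325,0,0,0,-0.283,0.6],
    [-0.047,-0.325,0,0,0,-0.283,0.6],
    [-0.047,-0.325,0,0,0,-0.283,0.6]
  ]
}}

```text
time_s: 39.0
position: [525.4, 15.5, 238.6]
tcp_rot: [0.001, 1.0, 0.0, 0.0]
wrist_force: [0.6, 1.8, 0.3]
gripper_width: 52.3
gripper_force: 0.0
```

Run:
```python
from h import *
ctrl.read_camera('wrist')
s=ctrl.get_state(); print(s['time_s'],s['position'],s['joint_pos'])
snap('wrist','w9'); sherds('w9',8,40,(330,560,-80,90),181)
p,P=world('w9')
m=(P[...,2]>22)&(P[...,2]<36)&(P[...,0]>330)&(P[...,0]<560)&(P[...,1]>-80)&(P[...,1]<90)
q=P[m]; print(len(q), q.mean(0), p[m].mean(0))
```

```text
39.05 [525.35455198  17.02403915 238.73121837] [ 0.97730357  0.26003493 -1.25128343  1.69792647  0.25126188  1.36599652
  1.25511779]
1 [ 201   18   64  137 3964] [437.6  -6.7] [146.6  64.8] yaw 3.038256 z [22.7 29.7 31.7]
3875 [434.42457023  -4.2295252   29.05379774] [170.00541935 154.58141935 141.57470968]
```

View pics/w9.png

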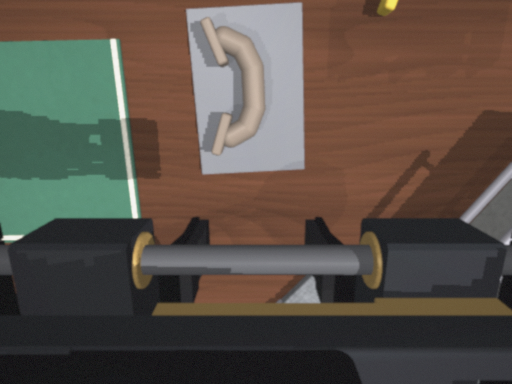

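The grey handle lies on the pad, its straight middle piece at about (255,85), ends towards the mat.

Run:
```python
from h import *
p,P=world('w9')
m=(P[...,2]>12)&(P[...,2]<36)&(abs(P[...,0]-437)<20)&(P[...,1]>-5)&(P[...,1]<40); q=P[m]; print(q.mean(0), q[:,1].min(),q[:,1].max())
l=cv2.fitLine(q[:,:2].astype(np.float32),2,0,.01,.01).ravel(); print(l,np.degrees(np.arctan(l[1]/l[0])))
for x0 in range(420,456,6):
    k=q[abs(q[:,0]-x0)<3]; t=k[k[:,2]>k[:,2].max()-2.5]; print(x0,k[:,1].min().round(1),k[:,1].max().round(1),t[:,1].mean().round(1),k[:,2].max().round(1))
plan([(436.7,14.5,100,182.5,.7),(436.7,14.5,12,182.5,.7)])
```

```text
[436.44340148  12.87879304  28.18925465] -1.6186999525330918 25.819644336206434
[9.9607807e-01 8.8478930e-02 4.3644339e+02 1.2878793e+01] 5.0761065
420 -1.6 24.5 12.1 32.5
426 -0.6 24.5 12.6 32.5
432 0.7 24.5 12.7 32.0
438 0.5 25.8 13.5 32.4
444 0.4 25.8 12.7 32.1
450 0.3 25.8 13.3 32.1
[ 0.222 -0.008  0.347] [ 0.001  0.001 -0.04 ] 0.7
[ 0.   -0.    0.22] [0. 0. 0.] 0.7
```

>>> {"name": "servo_tool", "arguments": {
  "steps": [
    [0.1,-0.011,0.05,0,0,-0.04,0.65],
    [0.2,-0.011,0.12,0,0,-0.04,0.65],
    [0.222,-0.011,0.23,0,0,-0.04,0.65],
    [0.222,-0.011,0.347,0,0,-0.04,0.65],
    [0.222,-0.011,0.347,0,0,-0.04,0.65]
  ]
}}

```text
time_s: 39.6
position: [432.3, 13.0, 95.3]
tcp_rot: [-0.022, 1.0, 0.002, -0.004]
wrist_force: [-0.8, 1.0, -0.4]
gripper_width: 56.3
gripper_force: 0.0
```

>>> {"name": "servo_tool", "arguments": {
  "steps": [
    [0,0,0.04,0,0,0,0.65],
    [0,0,0.08,0,0,0,0.65],
    [0,0,0.12,0,0,0,0.65],
    [0,0,0.14,0,0,0,0.65],
    [0,0,0.14,0,0,0,0.65]
  ]
}}

```text
time_s: 40.1
position: [436.8, 12.4, 44.5]
tcp_rot: [-0.022, 1.0, 0.001, -0.0]
wrist_force: [-0.5, 0.0, -0.4]
gripper_width: 56.5
gripper_force: 0.0
```

Run:
```python
from h import *
s=ctrl.get_state(); print(s['position'],s['joint_pos'])
plan([(436.7,13.2,8.5,182.5,.65)])
```

```text
[436.82021912  12.43831533  44.54930187] [ 0.97225794  0.26989483 -1.18254143  2.11589729  0.30809937  0.94432033
  1.23243362]
[0.    0.002 0.09 ] [ 0.001 -0.    -0.   ] 0.65
```

>>> {"name": "servo_tool", "arguments": {
  "steps": [
    [0,0.002,0.03,0,0,0,0.65],
    [0,0.002,0.06,0,0,0,0.65],
    [0,0.002,0.08,0,0,0,0.65],
    [0,0.002,0.09,0,0,0,0.65],
    [0,0.002,0.09,0,0,0,0.65]
  ],
  "squeeze": 35
}}

```text
time_s: 40.6
position: [436.5, 12.1, 8.1]
tcp_rot: [-0.021, 1.0, 0.0, -0.0]
wrist_force: [-0.7, 0.1, -0.5]
gripper_width: 56.4
gripper_force: 0.0
```

>>> {"name": "servo_tool", "arguments": {
  "steps": [
    [0,0,0,0,0,0,0],
    [0,0,0,0,0,0,0],
    [0,0,0,0,0,0,0],
    [0,0,0,0,0,0,0],
    [0,0,0,0,0,0,0]
  ]
}}

```text
time_s: 41.1
position: [436.4, 11.9, 7.9]
tcp_rot: [-0.02, 1.0, 0.0, 0.0]
wrist_force: [0.1, -1.0, 1.2]
gripper_width: 24.9
gripper_force: 35.1
```

>>> {"name": "servo_tool", "arguments": {
  "steps": [
    [0,0,-0.02,0,0,0,0],
    [0,0,-0.05,0,0,0,0],
    [0,0,-0.1,0,0,0,0],
    [0,0,-0.15,0,0,0,0],
    [0,0,-0.2,0,0,0,0]
  ]
}}

```text
time_s: 41.6
position: [436.0, 12.2, 88.7]
tcp_rot: [-0.021, 1.0, 0.0, -0.0]
wrist_force: [-0.2, -1.0, -2.8]
gripper_width: 24.7
gripper_force: 35.0
```

Run:
```python
from h import *
s=ctrl.get_state(); print(s['position'],s['gripper_width'],s['gripper_force'],s['wrist_force'],s['ft_torque'])
snap('wrist','w10');snap('side','side1')
plan([(460,-90,130,182,0),(490,-210,130,181,0),(505,-256,110,181,0),(505,-256,20,181,0),(505,-256,9,181,0)])
```

```text
[435.95359901  12.23623389  88.66313231] 24.70129936638123 34.99357223510742 [-0.16281788 -1.02074056 -2.82267306] [ 0.11533185 -0.19562224  0.02717923]
[-0.045 -0.257 -0.099] [-0.002  0.003  0.006] 0
[-0.064 -0.302 -0.   ] [ 0.    -0.     0.017] 0
[-0.035 -0.116  0.05 ] [0. 0. 0.] 0
[-0.    -0.     0.225] [0. 0. 0.] 0
[-0.    -0.     0.028] [0. 0. 0.] 0
```

View pics/w10.png

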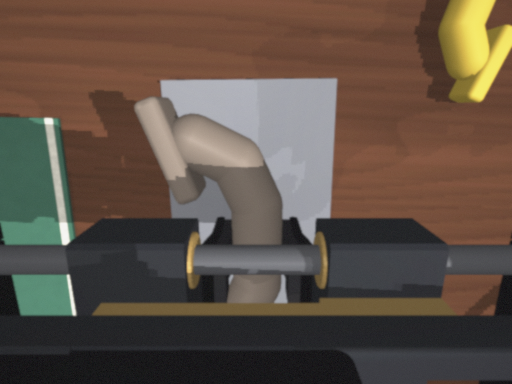

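The handle is held level, one end visible at (165,150). Carrying it over.

>>> {"name": "servo_tool", "arguments": {
  "steps": [
    [-0.009,-0.05,-0.03,0,0,0.002,0],
    [-0.018,-0.1,-0.06,0,0,0.003,0],
    [-0.027,-0.155,-0.085,0,0,0.004,0],
    [-0.036,-0.21,-0.099,0,0,0.006,0],
    [-0.045,-0.257,-0.099,0,0,0.006,0]
  ]
}}

```text
time_s: 42.2
position: [458.6, -91.6, 127.4]
tcp_rot: [-0.017, 1.0, -0.0, 0.0]
wrist_force: [0.1, 0.9, -2.3]
gripper_width: 25.4
gripper_force: 35.0
```

>>> {"name": "servo_tool", "arguments": {
  "steps": [
    [-0.013,-0.06,0,0,0,0.004,0],
    [-0.026,-0.12,0,0,0,0.008,0],
    [-0.039,-0.18,0,0,0,0.012,0],
    [-0.052,-0.245,0,0,0,0.017,0],
    [-0.064,-0.302,0,0,0,0.017,0]
  ]
}}

```text
time_s: 42.7
position: [488.0, -211.3, 126.0]
tcp_rot: [-0.008, 1.0, 0.0, -0.001]
wrist_force: [0.2, 0.9, -2.1]
gripper_width: 25.2
gripper_force: 35.0
```

>>> {"name": "servo_tool", "arguments": {
  "steps": [
    [-0.01,-0.035,0.005,0,0,0,0],
    [-0.02,-0.07,0.02,0,0,0,0],
    [-0.03,-0.1,0.035,0,0,0,0],
    [-0.035,-0.116,0.05,0,0,0,0],
    [-0.035,-0.116,0.05,0,0,0,0]
  ]
}}

```text
time_s: 43.2
position: [502.6, -256.2, 106.0]
tcp_rot: [-0.008, 1.0, 0.001, -0.001]
wrist_force: [0.3, -0.2, -2.0]
gripper_width: 25.2
gripper_force: 35.0
```

>>> {"name": "servo_tool", "arguments": {
  "steps": [
    [0,0,0.05,0,0,0,0],
    [0,0,0.1,0,0,0,0],
    [0,0,0.15,0,0,0,0],
    [0,0,0.2,0,0,0,0],
    [0,0,0.225,0,0,0,0]
  ]
}}

```text
time_s: 43.7
position: [502.4, -254.9, 16.1]
tcp_rot: [-0.009, 1.0, 0.001, -0.001]
wrist_force: [-0.3, -1.0, -1.9]
gripper_width: 25.1
gripper_force: 35.0
```

Run:
```python
from h import *
s=ctrl.get_state(); print(s['position'],s['gripper_width'],s['gripper_force'],s['wrist_force'],s['joint_pos'])
plan([(505,-256,9,181,0)])
```

```text
[ 502.36551693 -254.88875155   16.05042861] 25.068667476109283 34.99122440814972 [-0.32237676 -0.95535544 -1.9467715 ] [ 1.14044003  0.53898248 -0.92465577  1.85080261  0.50484035  1.0087092
  1.59224224]
[-0.007 -0.003  0.018] [ 0.001 -0.001  0.001] 0
```

>>> {"name": "servo_tool", "arguments": {
  "steps": [
    [-0.006,-0.003,0.008,0,0,0,0],
    [-0.006,-0.003,0.014,0,0,0,0],
    [-0.006,-0.003,0.018,0,0,0,0],
    [-0.006,-0.003,0.02,0,0,0,0],
    [-0.006,-0.003,0.022,0,0,0,0]
  ]
}}

```text
time_s: 44.2
position: [505.7, -257.4, 9.0]
tcp_rot: [-0.008, 1.0, -0.0, 0.0]
wrist_force: [-0.4, 0.6, -1.8]
gripper_width: 25.1
gripper_force: 35.0
```

>>> {"name": "servo_tool", "arguments": {
  "steps": [
    [0,0,0.002,0,0,0,0],
    [0,0,0.002,0,0,0,0],
    [0,0,0.004,0,0,0,0],
    [0,0,0.004,0,0,0,0],
    [0,0,0.004,0,0,0,0]
  ]
}}

```text
time_s: 44.7
position: [505.5, -257.3, 7.0]
tcp_rot: [-0.008, 1.0, 0.0, 0.0]
wrist_force: [-0.6, -0.8, -1.7]
gripper_width: 25.0
gripper_force: 35.0
```

>>> {"name": "servo_tool", "arguments": {
  "steps": [
    [0,0,0.002,0,0,0,0],
    [0,0,0.002,0,0,0,0],
    [0,0,0.003,0,0,0,0],
    [0,0,0.003,0,0,0,0],
    [0,0,0.003,0,0,0,0]
  ]
}}

```text
time_s: 45.2
position: [505.6, -257.2, 6.8]
tcp_rot: [-0.009, 1.0, -0.0, -0.0]
wrist_force: [-5.5, 1.6, 11.8]
gripper_width: 24.9
gripper_force: 35.0
```

>>> {"name": "servo_tool", "arguments": {
  "steps": [
    [0,0,0.001,0,0,0,0],
    [0,0,0.001,0,0,0,0],
    [0,0,0.002,0,0,0,0],
    [0,0,0.002,0,0,0,0],
    [0,0,0.002,0,0,0,0]
  ]
}}

```text
time_s: 45.7
position: [505.6, -257.2, 6.7]
tcp_rot: [-0.009, 1.0, -0.001, -0.0]
wrist_force: [-10.3, 2.3, 22.1]
gripper_width: 25.1
gripper_force: 35.0
```

>>> {"name": "servo_tool", "arguments": {
  "steps": [
    [0,0,-0.006,0,0,0,0],
    [0,0,-0.006,0,0,0,0.55],
    [0,0,-0.006,0,0,0,0.55],
    [0,0,-0.006,0,0,0,0.55],
    [0,0,-0.006,0,0,0,0.55]
  ]
}}

```text
time_s: 46.2
position: [505.5, -257.2, 7.2]
tcp_rot: [-0.008, 1.0, 0.0, -0.0]
wrist_force: [-0.2, 0.1, 0.2]
gripper_width: 45.6
gripper_force: 0.0
```

>>> {"name": "servo_tool", "arguments": {
  "steps": [
    [0,0,-0.03,0,0,0,0.55],
    [0,0,-0.1,0,0,0,0.55],
    [0,0,-0.2,0,0,0,0.55],
    [0,0,-0.3,0,0,0,0.55],
    [0,0,-0.42,0,0,0,0.55]
  ]
}}

```text
time_s: 46.7
position: [504.9, -256.7, 177.0]
tcp_rot: [-0.009, 1.0, 0.0, -0.0]
wrist_force: [1.1, -1.1, 0.0]
gripper_width: 47.8
gripper_force: 0.0
```

>>> {"name": "servo_tool", "arguments": {
  "steps": [
    [0,0,-0.1,0,0,0,0.6],
    [0,0,-0.2,0,0,0,0.6],
    [0,0,-0.3,0,0,0,0.6],
    [0,0,-0.38,0,0,0,0.6],
    [0,0,-0.38,0,0,0,0.6]
  ]
}}

```text
time_s: 47.2
position: [507.2, -256.9, 332.6]
tcp_rot: [-0.009, 1.0, -0.002, 0.003]
wrist_force: [0.7, 0.4, -0.1]
gripper_width: 52.1
gripper_force: 0.0
```

Run:
```python
from h import *
s=ctrl.get_state(); print(s['time_s'],s['position'],s['gripper_width'])
plan([(590,-145,330,165,.7),(666.7,-31.9,330,150,.7),(666.7,-31.9,254,150,.7)])
```

```text
47.2 [ 507.22710407 -256.85677532  332.63018684] 52.14312053697127
[-0.212  0.276  0.007] [-0.002  0.006  0.267] 0.7
[-0.112  0.323  0.   ] [ 0.   -0.    0.25] 0.7
[ 0.   -0.    0.19] [0. 0. 0.] 0.7
```

>>> {"name": "servo_tool", "arguments": {
  "steps": [
    [-0.212,0.276,0,0,0,0.267,0.7],
    [-0.212,0.276,0,0,0,0.267,0.7],
    [-0.212,0.276,0,0,0,0.267,0.7],
    [-0.212,0.276,0,0,0,0.267,0.7],
    [-0.212,0.276,0,0,0,0.267,0.7]
  ]
}}

```text
time_s: 47.7
position: [588.7, -143.1, 327.2]
tcp_rot: [0.129, 0.992, 0.0, -0.0]
wrist_force: [-0.2, -0.6, 0.7]
gripper_width: 60.9
gripper_force: 0.0
```

>>> {"name": "servo_tool", "arguments": {
  "steps": [
    [-0.112,0.323,0,0,0,0.25,0.7],
    [-0.112,0.323,0,0,0,0.25,0.7],
    [-0.112,0.323,0,0,0,0.25,0.7],
    [-0.112,0.323,0,0,0,0.25,0.7],
    [-0.112,0.323,0,0,0,0.25,0.7]
  ]
}}

```text
time_s: 48.2
position: [665.1, -32.8, 327.0]
tcp_rot: [0.259, 0.966, -0.0, -0.0]
wrist_force: [-0.1, -0.7, -0.1]
gripper_width: 61.2
gripper_force: 0.0
```

Run:
```python
from h import *
ctrl.read_camera('wrist')
snap('top','top7'); snap('wrist','w11'); p,P=world('w11')
hsv=cv2.cvtColor(p,cv2.COLOR_RGB2HSV).astype(int)
m=(hsv[...,1]>170)&(hsv[...,0]<20)&(P[...,2]>276); q=P[m]; print(len(q))
if len(q): print(cv2.minEnclosingCircle(q[:,:2].astype(np.float32)))
s=ctrl.get_state(); print(s['position'])
plan([(666.7,-31.9,254,150,.7)])
p,P=world('top7')
m=(P[...,2]>9)&(P[...,2]<38)&(P[...,0]>385)&(P[...,0]<635)&(P[...,1]>-385)&(P[...,1]<-145); q=P[m]; print('handle',len(q)); print(cv2.minAreaRect(q[:,:2].astype(np.float32)),np.median(q,0))
a=p[130:240,240:400,::-1]; cv2.imwrite('pics/c5.png',cv2.resize(a,(800,550),interpolation=cv2.INTER_CUBIC))
```

```text
587
((668.6862182617188, -33.71417999267578), 11.624478340148926)
[664.88702627 -35.05299104 327.43662935]
[0.    0.009 0.184] [-0.001  0.    -0.004] 0.7
handle 463
((509.2423095703125, -300.3445129394531), (245.1480255126953, 164.8629150390625), 0.9571707248687744) [ 511.89073883 -284.57763697   21.58754742]
```

View pics/c5.png

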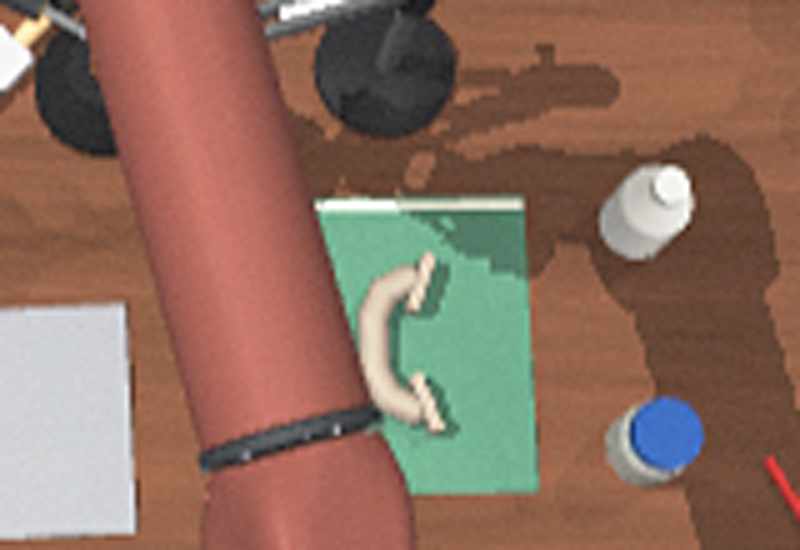

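Handle lies flat on the mat with its bar at (375,340), flask and jar untouched. Grip the knob.

>>> {"name": "servo_tool", "arguments": {
  "steps": [
    [-0.003,0.008,0.08,0,0,0,0.7],
    [-0.003,0.008,0.15,0,0,0,0.7],
    [-0.003,0.008,0.184,0,0,0,0.7],
    [-0.003,0.008,0.184,0,0,0,0.7],
    [-0.003,0.008,0.184,0,0,0,0.7]
  ],
  "squeeze": 15
}}

```text
time_s: 48.85
position: [668.0, -31.0, 254.9]
tcp_rot: [0.26, 0.966, 0.0, 0.0]
wrist_force: [-0.1, -0.1, -0.1]
gripper_width: 60.7
gripper_force: 0.0
```

>>> {"name": "servo_tool", "arguments": {
  "steps": [
    [0,0,0,0,0,0,0.1],
    [0,0,0,0,0,0,0],
    [0,0,0,0,0,0,0],
    [0,0,0,0,0,0,0],
    [0,0,0,0,0,0,0]
  ]
}}

```text
time_s: 49.35
position: [667.9, -30.1, 253.9]
tcp_rot: [0.259, 0.966, -0.0, 0.0]
wrist_force: [-0.8, -1.4, 0.2]
gripper_width: 28.4
gripper_force: 2.9
```

>>> {"name": "servo_tool", "arguments": {
  "steps": [
    [0,0,0,0,0,0,0],
    [0,0,0,0,0,0,0],
    [0,0,0,0,0,0,0],
    [0,0,0,0,0,0,0],
    [0,0,0,0,0,0,0]
  ]
}}

```text
time_s: 49.85
position: [668.0, -31.0, 253.8]
tcp_rot: [0.26, 0.966, -0.0, 0.0]
wrist_force: [0.8, -5.9, 2.0]
gripper_width: 23.4
gripper_force: 15.0
```

Run:
```python
from h import *
s=ctrl.get_state();p=s['position'];print(p,s['gripper_width'],s['gripper_force'],s['wrist_force'])
c=np.array([748.2,-269.4]); r=p[:2]-c; rr=np.hypot(*r); a0=np.degrees(np.arctan2(r[1],-r[0])); print(rr,a0); rr=250.8
rot=R.from_quat(s['tcp_rot'])
A=np.linspace(a0,1.3,21)
for k in range(4):
    b=np.radians(A[5*k]); base=c+rr*np.array([-np.cos(b),np.sin(b)])
    for i in range(1,6):
        b=np.radians(A[5*k+i]); q=c+rr*np.array([-np.cos(b),np.sin(b)]); print(k,(rot.inv().apply(np.r_[q-base,0])/400).round(3),q.round(0))
```

```text
[668.04561298 -30.9651279  253.83659435] 23.354291200022754 14.999381282832474 [ 0.82280654 -5.87998412  2.02216642]
251.54704131429418 71.4189567275187
0 [ 0.024 -0.03   0.   ] [654. -37.]
0 [ 0.047 -0.061  0.   ] [640. -43.]
0 [ 0.068 -0.093  0.   ] [626. -50.]
0 [ 0.086 -0.126  0.   ] [613. -58.]
0 [ 0.103 -0.161  0.   ] [600. -67.]
1 [ 0.014 -0.036  0.   ] [588. -76.]
1 [ 0.027 -0.072  0.   ] [577. -86.]
1 [ 0.037 -0.109  0.   ] [566. -97.]
1 [ 0.044 -0.147  0.   ] [ 556. -109.]
1 [ 0.05  -0.185  0.   ] [ 546. -121.]
2 [ 0.003 -0.038  0.   ] [ 538. -133.]
2 [ 0.004 -0.077  0.   ] [ 530. -146.]
2 [ 0.002 -0.115  0.   ] [ 522. -160.]
2 [-0.002 -0.153  0.   ] [ 516. -174.]
2 [-0.008 -0.191  0.   ] [ 511. -188.]
3 [-0.009 -0.037  0.   ] [ 506. -203.]
3 [-0.02  -0.074  0.   ] [ 503. -218.]
3 [-0.033 -0.11   0.   ] [ 500. -233.]
3 [-0.048 -0.145  0.   ] [ 498. -248.]
3 [-0.065 -0.18   0.   ] [ 497. -264.]
```

>>> {"name": "servo_tool", "arguments": {
  "steps": [
    [0.024,-0.03,0,0,0,0,0],
    [0.047,-0.061,0,0,0,0,0],
    [0.068,-0.093,0,0,0,0,0],
    [0.086,-0.126,0,0,0,0,0],
    [0.103,-0.161,0,0,0,0,0]
  ]
}}

```text
time_s: 50.35
position: [599.2, -61.6, 253.7]
tcp_rot: [0.257, 0.966, 0.002, -0.001]
wrist_force: [-1.1, 6.3, 1.6]
gripper_width: 24.2
gripper_force: 15.0
```

>>> {"name": "servo_tool", "arguments": {
  "steps": [
    [0.014,-0.036,0,0,0,0,0],
    [0.027,-0.072,0,0,0,0,0],
    [0.037,-0.109,0,0,0,0,0],
    [0.044,-0.147,0,0,0,0,0],
    [0.05,-0.185,0,0,0,0,0]
  ]
}}

```text
time_s: 50.85
position: [545.2, -116.5, 253.8]
tcp_rot: [0.257, 0.966, 0.001, -0.0]
wrist_force: [0.5, 3.0, 0.6]
gripper_width: 23.6
gripper_force: 15.0
```

>>> {"name": "servo_tool", "arguments": {
  "steps": [
    [0.003,-0.038,0,0,0,0,0],
    [0.004,-0.077,0,0,0,0,0],
    [0.002,-0.115,0,0,0,0,0],
    [-0.002,-0.153,0,0,0,0,0],
    [-0.008,-0.191,0,0,0,0,0]
  ]
}}

```text
time_s: 51.35
position: [510.1, -184.9, 253.9]
tcp_rot: [0.258, 0.966, 0.001, -0.0]
wrist_force: [-1.9, 3.1, 1.7]
gripper_width: 23.7
gripper_force: 15.0
```

>>> {"name": "servo_tool", "arguments": {
  "steps": [
    [-0.009,-0.037,0,0,0,0,0],
    [-0.02,-0.074,0,0,0,0,0],
    [-0.033,-0.11,0,0,0,0,0],
    [-0.048,-0.145,0,0,0,0,0],
    [-0.062,-0.175,0,0,0,0,0]
  ]
}}

```text
time_s: 51.85
position: [496.6, -261.6, 253.9]
tcp_rot: [0.26, 0.966, 0.0, 0.0]
wrist_force: [-0.6, 3.1, 4.5]
gripper_width: 23.8
gripper_force: 15.0
```

>>> {"name": "servo_tool", "arguments": {
  "steps": [
    [0,0,0,0,0,0,0.7],
    [0,0,0,0,0,0,0.7],
    [0,0,0,0,0,0,0.7],
    [0,0,0,0,0,0,0.7],
    [0,0,0,0,0,0,0.7]
  ]
}}

```text
time_s: 52.35
position: [496.6, -259.6, 253.8]
tcp_rot: [0.259, 0.966, -0.0, -0.0]
wrist_force: [0.6, -0.1, -0.3]
gripper_width: 55.3
gripper_force: 0.0
```

>>> {"name": "servo_tool", "arguments": {
  "steps": [
    [0,0,-0.08,0,0,0,0.7],
    [0,0,-0.18,0,0,0,0.7],
    [0,0,-0.25,0,0,0,0.7],
    [0,0,-0.25,0,0,0,0.7],
    [0,0,-0.25,0,0,0,0.7]
  ]
}}

```text
time_s: 52.85
position: [496.8, -259.8, 354.0]
tcp_rot: [0.259, 0.966, -0.0, 0.0]
wrist_force: [-0.5, 0.2, -0.3]
gripper_width: 60.8
gripper_force: 0.0
```

Run:
```python
from h import *
s=ctrl.get_state();print(s['time_s'],s['position'])
# clear the view: move back towards robot's left
plan([(470,-60,360,150,.7)])
```

```text
52.85 [ 496.78439663 -259.84653188  353.95587243]
[ 0.308  0.399 -0.015] [-0.     0.001 -0.001] 0.7
```

>>> {"name": "servo_tool", "arguments": {
  "steps": [
    [0.308,0.399,-0.015,0,0,0,0.7],
    [0.308,0.399,-0.015,0,0,0,0.7],
    [0.308,0.399,-0.015,0,0,0,0.7],
    [0.308,0.399,-0.015,0,0,0,0.7],
    [0.308,0.399,-0.015,0,0,0,0.7]
  ]
}}

```text
time_s: 53.35
position: [469.1, -52.6, 359.4]
tcp_rot: [0.255, 0.967, -0.001, -0.0]
wrist_force: [0.1, 0.2, 0.2]
gripper_width: 61.0
gripper_force: 0.0
```

Run:
```python
from h import *
snap('top','top8'); snap('side','side2')
a=cv2.imread('pics/top8.png')[80:250,80:400];b=cv2.imread('pics/side2.png')[60:330,150:430]
a=cv2.resize(a,(480,255),interpolation=cv2.INTER_CUBIC); b=cv2.resize(b,(311,300),interpolation=cv2.INTER_CUBIC)
c=np.zeros((300,795,3),np.uint8); c[:255,:480]=a; c[:,484:]=b; cv2.imwrite('pics/c6.png',c)
p,P=world('top8'); m=(P[...,2]>272)&(P[...,2]<290)&(P[...,0]>420)&(P[...,0]<560)&(P[...,1]<-200)&(P[...,1]>-320); print(P[m].mean(0),m.sum())
```

```text
[ 496.70525614 -263.66229402  282.25944547] 31
```

View pics/c6.png

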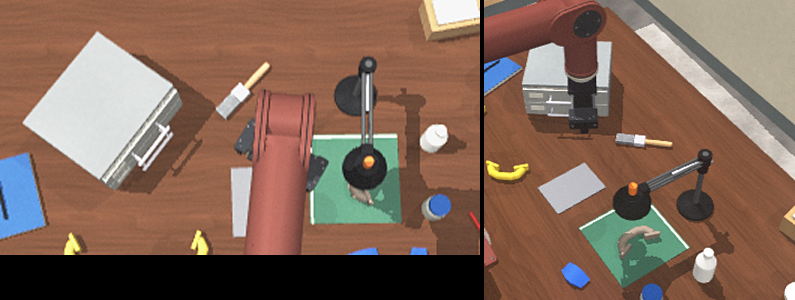

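Drawer shut, lamp head at (363,167) over the mat, bystanders in place. Check whether the handle still lies where it was put.

Run:
```python
from h import *
for f in ['side1','side2']:
    p,P=world(f)
    m=(P[...,2]>9)&(P[...,2]<38)&(P[...,0]>395)&(P[...,0]<625)&(P[...,1]>-380)&(P[...,1]<-155)
    m=cv2.morphologyEx(m.astype(np.uint8),cv2.MORPH_OPEN,np.ones((3,3)))>0
    q=P[m]; print(f,len(q)); 
    if len(q): print(q.min(0),q.max(0)); r=cv2.minAreaRect(q[:,:2].astype(np.float32)); print(r,cv2.boxPoints(r).round(0).tolist())
a=cv2.imread('pics/side2.png')[190:320,215:375]; cv2.imwrite('pics/c7.png',cv2.resize(a,(640,520),interpolation=cv2.INTER_CUBIC))
```

```text
side1 0
side2 414
[ 433.43497753 -314.47726541    9.32297279] [ 578.00602355 -240.76626775   37.20170158]
((505.1903381347656, -277.17169189453125), (144.54006958007812, 72.45476531982422), 0.9634513258934021) [[432.0, -242.0], [434.0, -315.0], [578.0, -312.0], [577.0, -240.0]]
```

View pics/c7.png

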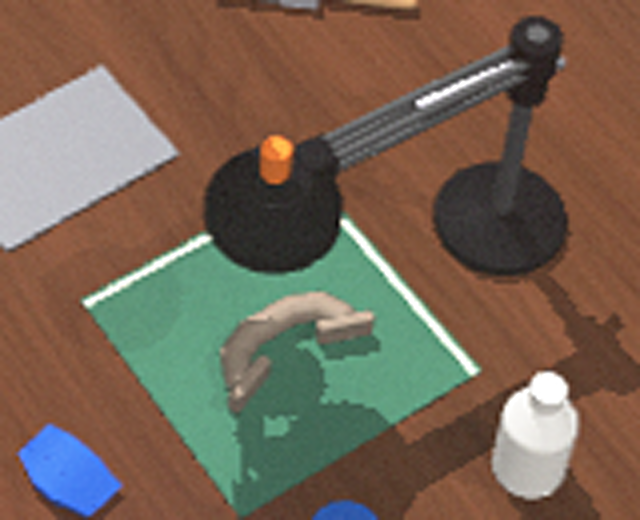

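The handle is where it was laid (box centre (505,-277), flat), with the lamp's head over it at (497,-264). Handing in.

```bash
python3 -c "
from bench import ctrl
print(ctrl.finish_job())"
```

```text
the job is handed in; nothing more can be done
None
```

The job is handed in, with no verdict returned: both sherds present (sherd2, sherd3) are in the shut top drawer, and the jug handle lies flat mid-mat under the lamp's head (9 mm off the handle's origin in x, 7 mm in y).

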